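# Load the cup foot-grinding jig

## Task

Load the jig for grinding the cups' feet: draw back the sliding jaws that are in the way, stand each upturned cup from the bench in a nest of its own (any nest), still foot up, and nudge it gently along the plate until it touches both fixed pins. When every cup sits snug against its two pins with its jaw still back, slide the jaw of each loaded nest up until it touches its cup as the third point, and last of all throw the lock lever fully over towards the pins; leave the jar, bowl and plaster block alone.

Things in the scene. Friction and masses are not known exactly. Their poses are not given: they have to be found in the camera images.
- cup1_mid (a point): centre, half-way up, of cup 1: a fired white porcelain cup standing upside down (narrow foot ring on top), straight-sided, 66 mm across for its lowest 44 mm, 55 mm tall in all (above that only the foot ring, 47 mm across), about 220 g. The cups are alike. z is the cup's axis, up. Two or three are there; an absent one reads None
- cup2_mid (a point): centre, half-way up, of cup 2: a fired white porcelain cup standing upside down (narrow foot ring on top), straight-sided, 66 mm across for its lowest 44 mm, 55 mm tall in all (above that only the foot ring, 47 mm across), about 220 g. The cups are alike. z is the cup's axis, up. Two or three are there; an absent one reads None
- cup3_mid (a point): centre, half-way up, of cup 3: a fired white porcelain cup standing upside down (narrow foot ring on top), straight-sided, 66 mm across for its lowest 44 mm, 55 mm tall in all (above that only the foot ring, 47 mm across), about 220 g. The cups are alike. z is the cup's axis, up. Two or three are there; an absent one reads None
- nest1 (a point): seat of the nest at the left (+y) end of the jig: point on the top face of the jig's flat plate (8 mm above the bench) where the axis of a cup stands when it touches both fixed pins. x points from the jaw to the pins, z up. The two pins are 16 mm across, rise 42 mm above the plate and stand at x = +29 mm, y = +29 and -29 mm. Nests are 125 mm apart along y
- jaw1 (a joint): sliding jaw of nest 1, m: 0 = fully back, the tip of its round nose 93 mm from the seat (60 mm from a seated cup); grows as the jaw slides along the nest's +x; 0.060 = nose just touching a seated cup; 0.070 = end of travel. Slides with about 2 N and stays where left. It may start anywhere
- jaw1_post (a point): grip post of jaw 1: upright black post, 14 x 14 mm in section, its top 56 mm above the plate; the point is on its axis, 12 mm below its top. It moves with the jaw and stands 42 mm behind the tip of the nose. The jaw's body below it, 18 mm high, 26 mm wide and 40 mm long, reaches 8 mm behind the post; its nose is a steel pin 16 mm across, 37 mm high. Axes as the nest's
- nest2 (a point): seat of the nest at the middle of the jig: point on the top face of the jig's flat plate (8 mm above the bench) where the axis of a cup stands when it touches both fixed pins. x points from the jaw to the pins, z up. The two pins are 16 mm across, rise 42 mm above the plate and stand at x = +29 mm, y = +29 and -29 mm. Nests are 125 mm apart along y
- jaw2 (a joint): sliding jaw of nest 2, m: 0 = fully back, the tip of its round nose 93 mm from the seat (60 mm from a seated cup); grows as the jaw slides along the nest's +x; 0.060 = nose just touching a seated cup; 0.070 = end of travel. Slides with about 2 N and stays where left. It may start anywhere
- jaw2_post (a point): grip post of jaw 2: upright black post, 14 x 14 mm in section, its top 56 mm above the plate; the point is on its axis, 12 mm below its top. It moves with the jaw and stands 42 mm behind the tip of the nose. The jaw's body below it, 18 mm high, 26 mm wide and 40 mm long, reaches 8 mm behind the post; its nose is a steel pin 16 mm across, 37 mm high. Axes as the nest's
- nest3 (a point): seat of the nest at the right end of the jig, beside the lock lever: point on the top face of the jig's flat plate (8 mm above the bench) where the axis of a cup stands when it touches both fixed pins. x points from the jaw to the pins, z up. The two pins are 16 mm across, rise 42 mm above the plate and stand at x = +29 mm, y = +29 and -29 mm. Nests are 125 mm apart along y
- jaw3 (a joint): sliding jaw of nest 3, m: 0 = fully back, the tip of its round nose 93 mm from the seat (60 mm from a seated cup); grows as the jaw slides along the nest's +x; 0.060 = nose just touching a seated cup; 0.070 = end of travel. Slides with about 2 N and stays where left. It may start anywhere
- jaw3_post (a point): grip post of jaw 3: upright black post, 14 x 14 mm in section, its top 56 mm above the plate; the point is on its axis, 12 mm below its top. It moves with the jaw and stands 42 mm behind the tip of the nose. The jaw's body below it, 18 mm high, 26 mm wide and 40 mm long, reaches 8 mm behind the post; its nose is a steel pin 16 mm across, 37 mm high. Axes as the nest's
- lock (a joint): lock lever at the right end of the jig, rad: 0 = leaning back on the jaws' side (unlocked), 1.0 = thrown fully over towards the pins' side (locked). Stays where left; about 1 N at the ball
- lock_tip (a point): centre of the lever's black ball (26 mm across), 60 mm from its pivot; the pivot axis is along the nests' y, 30 mm above the bench, and 30 mm behind (nests' -x) and 115 mm to the right (-y) of the seat nest3. The ball is about 83 mm above the bench at both ends of the swing, and the lever is upright half-way. Its block is 70 mm along x, 50 mm along y, 25 mm high on the plate
- jig: the jig: flat aluminium plate fixed to the bench, 8 mm thick, 205 x 490 mm; origin on the bench below the seat nest2, axes as the nests'. The plate spans x = -150 to +55 mm and y = -285 to +205 mm; its place and yaw vary. Cups slide on it with 1 to 3 N; pushed off-centre, a cup may stick on one pin until shifted sideways
- jar: bystander: blue stoneware jar, 72 mm across, 100 mm tall; origin under its centre
- bowl: bystander: terracotta bowl, 130 mm across, 55 mm tall; origin under its centre
- block: bystander: white plaster block, 100 x 60 x 35 mm; origin under its centre
Mind the look-alikes: they are no part of the job. Leave any green or purple look-alike of the part that bears cup1_mid alone.

How it is judged:
By the outcome, as a careful person would: the job done as asked, in the order asked, and still so for the second after the job is handed in, with the robot touching nothing.
Of cup1, cup2, cup3 only 2 to 3 are there at a start; the rules pass over those that are not, and their reading is None.
At some moment in a run one of cup1, cup2, cup3 may be knocked a few centimetres aside while the robot is not near it.
It also fails if it takes over 210 s, if anything falls off the work surface, if the arm or the gripper's body presses on something with over 40 N, if the wrist force passes 120 N, or if a joint passes its speed limit or range.

## Robot

A 6-joint arm with a two-finger parallel gripper is mounted at the origin on the work surface. World frame = base frame: x ahead of the robot, y to its left, z up, the work surface at z = 0. Lengths are in m, angles in degrees, forces in N, time in s.
With the tool pointing down it reaches from about 0.375 to 0.9 m from the base axis. Payload 3.1 kg.
Tool frame: the origin (TCP) lies at the very end of the fingers, on their centre line; the grasp point (between the pads) lies 19 mm behind it; z points along the fingers, x is the direction in which the jaws open and shut, and the axes are right-handed (so a half turn about z gives the same grasp; the last joint's range is limited). The gripper opens to 87 mm and grips with 3 to 60 N. Pads are 19 mm wide; open, the fingers measure 117 mm over their backs; the gripper's body (75 mm by 190 mm) begins 51 mm behind the grasp point.
Start: joints at [54.517, 30.224, 82.088, -0, 67.689, -10.227], TCP at [0.267, 0.565, 0.202] pointing down, gripper open.
Joint ranges: [-176.69, 176.69], [-43.24, 126.21], [12.49, 139.97], [-82, 262], [0, 151.66], [-163.58, 163.58]. Speed limits (degrees/s): [159.86, 159.86, 180, 180, 180, 180].

## Interface

Orientations are given as a 3x3 rotation matrix whose columns are the frame's x, y, z axes.
In Python, from rig import read_state, capture, bot gives the robot as it stands.
- The arm moves only by the shell command python3 -m crank 'ROWS' [OPENING]. ROWS is JSON, a list of rows, each a list of 2 entries, a list of its own where there are three numbers: the shift along the tool's x, y, z in cm, then the turn, a rotation vector about the tool's x, y, z in rad. In form: [[[dx, dy, dz], [wx, wy, wz]], ...]. A call has 1 to 12 rows; each row shifts and turns the commanded pose from where the row before left it, along the tool's axes as they then stand; what a row does not reach is not made up. A row lasts 1/10 s, in which the tool goes at most 50 mm and 8.59 degrees, less where a joint would pass 70% of its speed; a pose out of reach is approached as far as the arm can. A call with a gripper value outside its range is refused whole. OPENING is the closure, from -1 (fully open) to 1 (shut), set as the call begins (- or left out, the last holds). The fingers move at their own pace and stop on an object; the grip force is fixed at half the most. Time passes only in rows, so rows that do not move let the fingers close. It gives the time, the measured TCP pose, the force and the opening at its end, in the units of the state.
- read_state(): the state, without advancing time (a new reading comes with each control period).
- capture(name): name is "scene" or "top" or "wrist"; returns a dict with "pixels" (384x512x3 uint8, red, green, blue), "camera_matrix" (3x3 intrinsics, pixels), "R" (3x3) and "t" (3): a world point X has camera coordinates R X + t. Camera axes: x right, y down, z forward; pixel columns grow to the right and rows downward; lengths in m; the calibration is good to about 2 mm. A picture is of the moment at which its call begins. There is no depth.
- bot.hand_in(): hands the job in, once; it reports no verdict.
The state is a dict: "time_s": time; "joint_positions": joint angles; "qvel": joint speeds; "tau": joint torques, N m; "position": TCP position; "tcp_rot": TCP orientation; "force": force on the tool from outside, world axes, zero at the start; "moment": the same for the moment, N m; "opening": opening from 0.0 (shut) to 1.0 (fully open).
Only numpy, scipy, OpenCV 4.12 (cv2) and the standard library are available. Lean on these libraries where they do the work, as an engineer would, in place of code of your own. Each camera call takes 0.05 s, during which the arm holds its last target.

## Working session

There is one attempt and no reset: what is moved stays moved. The work goes in short steps, Python scripts to look and compute and a shell command to move; the robot and the scene stay as the last step left them, time stands still between calls to the robot, and variables do not carry over. Pictures are saved under pics/ and viewed, and the job is handed in when it is done.

```bash
ls -la; mkdir -p pics; cat > h.py <<'E'
import numpy as np, cv2
from rig import read_state, capture, bot
def save(name,fn):
    c=capture(name); cv2.imwrite('pics/'+fn,c['pixels'][:,:,::-1]); 
    np.savez('pics/'+fn[:-4]+'.npz',**{k:np.array(v) for k,v in c.items()}); return c
def load(fn): 
    d=np.load('pics/'+fn+'.npz'); return {k:d[k] for k in d}
def ray(c,u,v):
    K=np.array(c['camera_matrix']);R=np.array(c['R']);t=np.array(c['t'])
    d=R.T@np.linalg.solve(K,[u,v,1.]); return -R.T@t, d/np.linalg.norm(d)
def onz(c,u,v,z):
    o,d=ray(c,u,v); return o+d*(z-o[2])/d[2]
def proj(c,X):
    p=np.array(c['R'])@np.array(X,float)+np.array(c['t']); q=np.array(c['camera_matrix'])@p; return q[:2]/q[2]
def tri(obs):
    A=np.zeros((3,3));b=np.zeros(3)
    for c,u,v in obs:
        o,d=ray(c,u,v);P=np.eye(3)-np.outer(d,d);A+=P;b+=P@o
    X=np.linalg.solve(A,b); return X,[np.round(proj(c,X)-[u,v],1) for c,u,v in obs]
E
python3 - <<'E'
from h import *
for n in ['scene','top','wrist']:
    c=save(n,n+'0.png'); print(n,np.round(-np.array(c['R']).T@np.array(c['t']),3),c['camera_matrix'][0][0])
    print(np.round(c['R'],2).tolist())
s=read_state();print(s['time_s'],s['position'],np.round(s['tcp_rot'],3).tolist(),s['opening'],s['force'])
E
```

```text
total 12
drwxr-xr-x  3 agent agent 4096 Dec  7 00:10 .
drwxr-xr-x 23 root  root  4096 Dec  7 00:10 ..
drwxr-xr-x  2 agent agent 4096 Dec  7 00:10 pics
scene [ 0.948 -0.743  1.248] 499.0938942052262
[[0.88, 0.47, 0.01], [0.4, -0.74, -0.54], [-0.25, 0.49, -0.84]]
top [ 0.466 -0.053  1.235] 437.47242550559366
[[0.02, -1.0, 0.0], [-0.99, -0.02, -0.13], [0.13, 0.0, -0.99]]
wrist [0.202 0.595 0.385] 271.71851008230044
[[0.43, 0.9, -0.0], [0.87, -0.41, 0.26], [0.23, -0.11, -0.97]]
0.15 [0.26625542 0.56477749 0.20087538] [[0.427, 0.904, -0.001], [0.904, -0.427, -0.001], [-0.002, -0.0, -1.0]] 1.0024343739380484 [-0.13386446  0.27882365  0.01801893]
```

View pics/scene0.png

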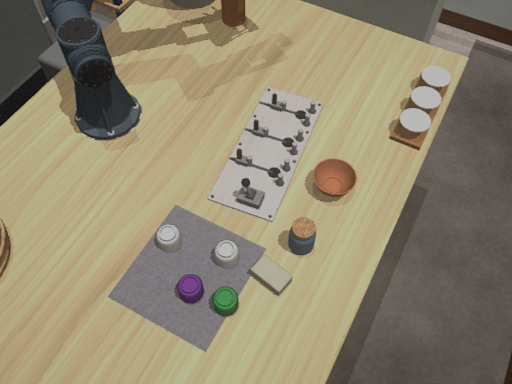

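View pics/top0.png

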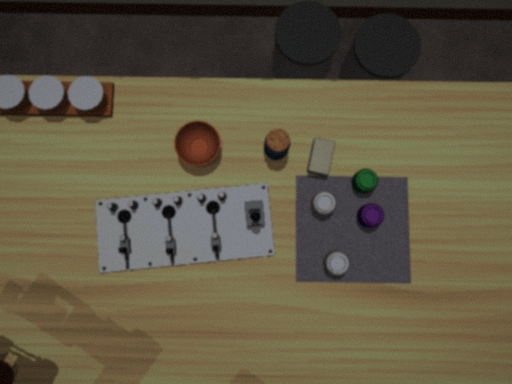

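View pics/wrist0.png

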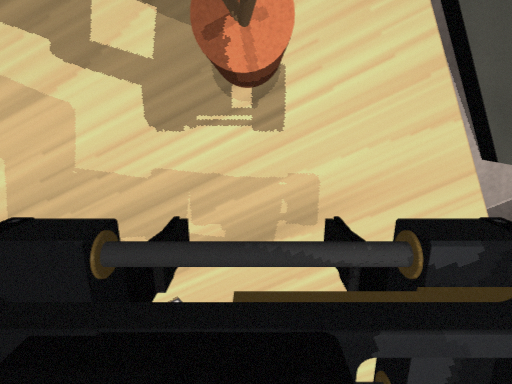

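```bash
python3 - <<'E'
from h import *
c=load('top0')['pixels'][:,:,::-1]
cv2.imwrite('pics/topz.png',cv2.resize(c[175:285,85:285],None,fx=4,fy=4,interpolation=cv2.INTER_CUBIC))
cv2.imwrite('pics/topz2.png',cv2.resize(c[130:290,260:420],None,fx=3.7,fy=3.7,interpolation=cv2.INTER_CUBIC))
c=load('scene0')['pixels'][:,:,::-1]
cv2.imwrite('pics/scz.png',cv2.resize(c[80:225,200:335],None,fx=4,fy=4,interpolation=cv2.INTER_CUBIC))
E
```

```text
(no output)
```

View pics/topz.png

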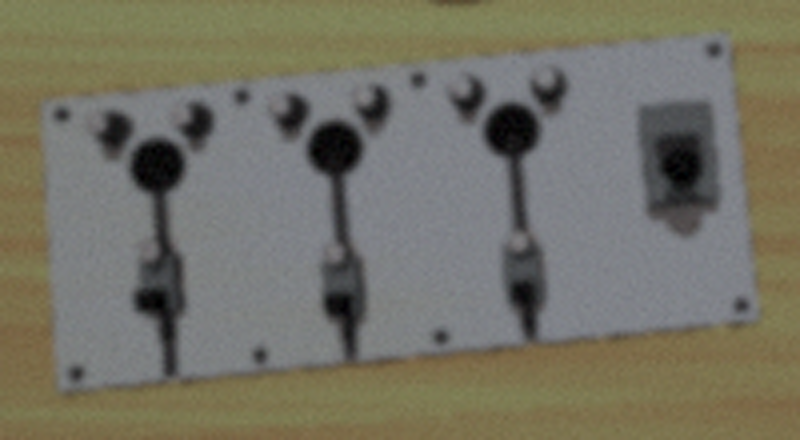

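View pics/topz2.png

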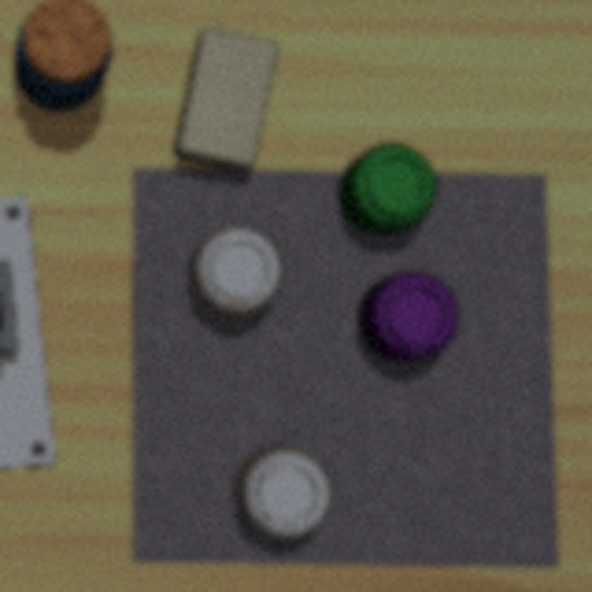

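View pics/scz.png

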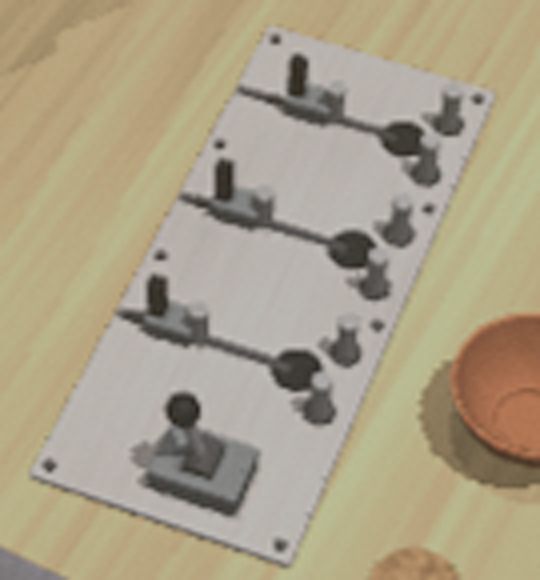

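```bash
cat > m1.py <<'E'
from h import *
t=load('top0');s=load('scene0')
T=lambda x,y:(x/4+85-.375,y/4+175-.375); S=lambda x,y:(x/4+200-.375,y/4+80-.375)
# corners order: (+x,+y),(+x,-y),(-x,-y),(-x,+y)
ct=[T(43,100),T(728,33),T(760,320),T(62,392)]
cs=[S(495,92),S(290,565),S(30,478),S(270,27)]
loc=np.array([[.055,.205],[.055,-.285],[-.15,-.285],[-.15,.205]])
def fit(W):
    W=np.array(W)[:,:2]; a=loc.mean(0);b=W.mean(0)
    U,_,V=np.linalg.svd((loc-a).T@(W-b));Rm=V.T@U.T
    return Rm,b-Rm@a,W
for n,c,cc in (('top',t,ct),('scene',s,cs)):
    Rm,o,W=fit([onz(c,*p,.008) for p in cc])
    print(n,np.round(W,4).tolist(),'yaw',np.degrees(np.arctan2(Rm[1,0],Rm[0,0])),'o',o,np.round(((loc@Rm.T+o)-W)*1000,1).tolist())
W=[]
for p,q in zip(ct,cs):
    X,r=tri([(t,*p),(s,*q)]);print(np.round(X,4),r);W.append(X)
Rm,o,W=fit(W);print('tri yaw',np.degrees(np.arctan2(Rm[1,0],Rm[0,0])),o)
inv=lambda X:Rm.T@(np.array(X)[:2]-o)
print('discs',[np.round(inv(onz(t,*T(*p),.008)),4) for p in((158,166),(335,147),(511,130))],[np.round(inv(onz(s,*S(*p),.008)),4) for p in((405,139),(352,249),(299,370))])
print('pin tops z.05',[np.round(inv(onz(t,*T(*p),.05)),4) for p in((105,122),(190,115),(285,108),(371,98),(464,90),(548,78))])
for a,b in (((150,300),(297,60)),((338,305),(224,166)),((520,293),(155,283)),((682,162),(183,408))):
    X,r=tri([(t,*T(*a)),(s,*S(*b))]);print('post/ball',np.round(X,4),r,np.round(inv(X),4))
Z=lambda x,y:(x/3.7+260-.37,y/3.7+130-.37)
for a in((239,268),(286,490)): print('cup top',onz(t,*Z(*a),.055))
for a in((227,249),(168,233)): print('cup top',onz(s,*a,.055))
E
python3 m1.py
```

```text
top [[0.603, 0.3808], [0.6583, -0.1018], [0.457, -0.1261], [0.4004, 0.3554]] yaw 6.67981286491649 o [0.57223009 0.17233291] [[0.0, 1.5], [1.7, -2.5], [-0.6, -2.1], [-1.0, 3.1]]
scene [[0.6053, 0.3779], [0.6633, -0.1058], [0.4632, -0.1322], [0.4058, 0.353]] yaw 6.867151874039054 o [0.57677643 0.16860159] [[1.6, 0.9], [2.2, -1.9], [-1.3, -0.1], [-2.5, 1.2]]
[0.6037 0.3828 0.0024] [array([-0., -0.]), array([-0.,  0.])]
[ 0.6605 -0.1017 -0.0011] [array([-0.2, -0.3]), array([-0.3,  0. ])]
[ 0.4576 -0.1264 -0.0046] [array([-0.2, -0.2]), array([-0.3,  0. ])]
[4.012e-01 3.590e-01 1.000e-04] [array([-0.3, -0.4]), array([-0.4,  0.1])]
tri yaw 6.681912693225149 [0.57327429 0.17368558]
discs [array([-0.0011,  0.1246]), array([-0.0003,  0.    ]), array([-0.0009, -0.1242])] [array([0.0026, 0.1215]), array([ 0.0011, -0.0029]), array([ 0.0033, -0.1275])]
pin tops z.05 [array([0.0279, 0.147 ]), array([0.0269, 0.0892]), array([0.0252, 0.0245]), array([ 0.0261, -0.0343]), array([ 0.0252, -0.0978]), array([ 0.0276, -0.1555])]
post/ball [0.465  0.2831 0.0618] [array([-0.1, -0.2]), array([-0.2,  0. ])] [-0.0948  0.1212]
post/ball [0.4642 0.1593 0.0572] [array([-0.3, -0.5]), array([-0.5,  0.1])] [-0.11   -0.0016]
post/ball [0.4729 0.0376 0.0528] [array([-0., -0.]), array([-0.,  0.])] [-0.1155 -0.1234]
post/ball [ 0.5587 -0.07    0.087 ] [array([0.3, 0.4]), array([ 0.4, -0.1])] [-0.0428 -0.2403]
cup top [ 0.60073339 -0.25677539  0.055     ]
cup top [ 0.44027906 -0.28953689  0.055     ]
cup top [ 0.6085904  -0.26245736  0.055     ]
cup top [ 0.44550081 -0.29702395  0.055     ]
```

```bash
python3 -m crank '[[[0,0,0],[0,0,-0.14]],[[0,0,0],[0,0,-0.14]],[[0,0,0],[0,0,-0.14]],[[0,0,0],[0,0,-0.139]],[[-4,2,-0.5],[0,0,0]],[[-4,2,-0.5],[0,0,0]],[[-4,2,-0.5],[0,0,0]],[[-4,3,-0.5],[0,0,0]],[[-4,3,-0.5],[0,0,0]],[[-4,3,-0.5],[0,0,0]],[[-4,3,-0.5],[0,0,0]],[[-4,4,-0.5],[0,0,0]]]'
python3 -m crank '[[[-4,4,-0.5],[0,0,0]],[[0,0,0],[0,0,0]],[[0,0,0],[0,0,0]],[[0,0,0],[0,0,0]],[[0,0,0],[0,0,0]]]'
python3 - <<'E'
from h import *
c=save('wrist','w1.png');s=read_state();print(s['time_s'],s['position'],np.round(s['tcp_rot'],3).tolist(),s['joint_positions'])
print(-np.array(c['R']).T@np.array(c['t']))
E
```

```text
time_s: 1.35
position: [0.5172, 0.2763, 0.241]
tcp_rot: [[-0.118, 0.993, -0.001], [0.993, 0.118, -0.0], [-0.0, -0.001, -1.0]]
force: [-0.1, 0.9, -0.8]
opening: 1.0
time_s: 1.85
position: [0.5544, 0.2486, 0.245]
tcp_rot: [[-0.12, 0.993, -0.001], [0.993, 0.12, -0.0], [0.0, -0.001, -1.0]]
force: [-0.4, 0.2, 0.0]
opening: 1.002
1.9 [0.55454145 0.24862498 0.24520706] [[-0.12, 0.993, -0.001], [0.993, 0.12, -0.0], [0.0, -0.001, -1.0]] [ 1.36193342e+01  2.63128376e+01  8.17125175e+01  1.03582194e-02
  7.20308187e+01 -8.32735277e+01]
[0.48441812 0.24050902 0.42907875]
```

View pics/w1.png

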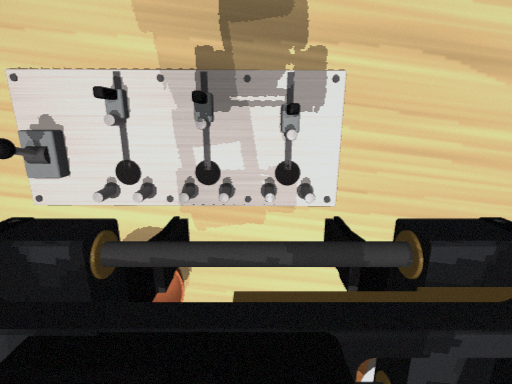

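```bash
python3 -m crank '[[[-4,0.5,0],[0,0,0]],[[-4,0.5,0],[0,0,0]],[[-4,0.5,0],[0,0,0]],[[0,0,0],[0,0,0]],[[0,0,0],[0,0,0]],[[0,0,0],[0,0,0]],[[0,0,0],[0,0,0]]]'
cat > m2.py <<'E'
from h import *
import sys
def blobs(fn):
    c=load(fn);im=c['pixels'].astype(np.uint8);hsv=cv2.cvtColor(im,cv2.COLOR_RGB2HSV)
    g=cv2.cvtColor(im,cv2.COLOR_RGB2GRAY)
    m=((g<70)).astype(np.uint8); m[212:]=0
    n,l,st,ce=cv2.connectedComponentsWithStats(m)
    for i in range(1,n):
        if st[i,4]>4: print(fn,np.round(ce[i],1),st[i])
blobs(sys.argv[1])
E
python3 - <<'E'
from h import *
c=save('wrist','w2.png')
for n in('w1','w2'):
    im=load(n)['pixels'][:,:,::-1]; cv2.imwrite('pics/'+n+'z.png',cv2.resize(im[50:220,:],None,fx=1.56,fy=1.56,interpolation=cv2.INTER_CUBIC))
    cv2.imwrite('pics/'+n+'q.png',cv2.resize(im[55:215,80:350],None,fx=2.95,fy=2.95,interpolation=cv2.INTER_CUBIC))
E
python3 m2.py w1; python3 m2.py w2
```

```text
time_s: 2.6
position: [0.5844, 0.1317, 0.2454]
tcp_rot: [[-0.12, 0.993, -0.0], [0.993, 0.12, 0.0], [0.0, -0.0, -1.0]]
force: [0.1, -0.1, -0.5]
opening: 1.001
w1 [203.1  94. ] [192  72  22  49 420]
w1 [246.7  78.2] [244  75   6   7  30]
w1 [15.8 78.8] [15 77  2  4  5]
w1 [107.8  90.4] [ 93  76  28  24 335]
w1 [291.4 103.3] [285  85  15  30 251]
w1 [122.2 110.8] [112  90  17  35 196]
w1 [281.8 107.8] [281 105   2   6   8]
w1 [199.6 110.7] [195 108  10   7  19]
w1 [206.1 120.5] [200 115  10  13  35]
w1 [285.6 132.6] [284 129   5   8   9]
w1 [ 39.5 130. ] [ 32 130  16   1  16]
w1 [ 60.7 152.2] [ 49 130  21  47 442]
w1 [ 21.6 150.3] [  0 138  50  26 554]
w1 [127.5 171.9] [116 160  24  25 461]
w1 [207.4 173.2] [196 161  24  24 419]
w1 [286.9 173.1] [275 162  25  23 435]
w1 [109.1 190.1] [ 99 182  18  17 172]
w1 [146.5 189.9] [139 183  14  16 142]
w1 [189.5 189.1] [182 183  13  15 121]
w1 [226.5 188.4] [221 183  11  14 106]
w1 [268.5 188.2] [264 183  11  13  94]
w1 [304.7 189.1] [300 183  11  15  98]
w2 [196.3  75.3] [187  59  17  29 312]
w2 [288.3  79.4] [283  60  14  33 258]
w2 [242.9  65.6] [240  62   7   8  39]
w2 [205.5  97.2] [199  77  10  37 124]
w2 [379.9  93.5] [369  79  25  24 304]
w2 [278.   94.5] [278  91   1   8   8]
w2 [364.3 106.8] [362  93   6  28  81]
w2 [278.  106.5] [278 104   1   6   6]
w2 [139.7 141.4] [135 119  10  47 241]
w2 [369.8 121.9] [365 118  11   8  49]
w2 [103.  136.4] [ 84 125  47  27 554]
w2 [203.4 161.9] [192 149  24  25 462]
w2 [114. 151.] [110 151   9   1   9]
w2 [283.7 162.8] [272 151  24  24 431]
w2 [364.1 162.5] [352 150  25  25 463]
w2 [185.8 178.5] [179 172  13  16 112]
w2 [223.3 177.7] [218 173  10  13  85]
w2 [264.8 177.2] [261 173   9  11  74]
w2 [301.6 178.2] [297 173  11  14  77]
w2 [344.4 179.3] [340 173  11  15 100]
w2 [382.3 180.4] [376 174  15  15 116]
w2 [ 16.4 201.2] [ 15 200   3   3   5]
w2 [ 32.3 208.8] [ 25 206  13   6  57]
```

View pics/w2.png

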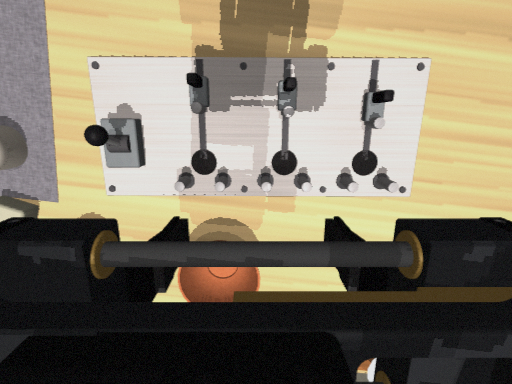

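View pics/w1q.png

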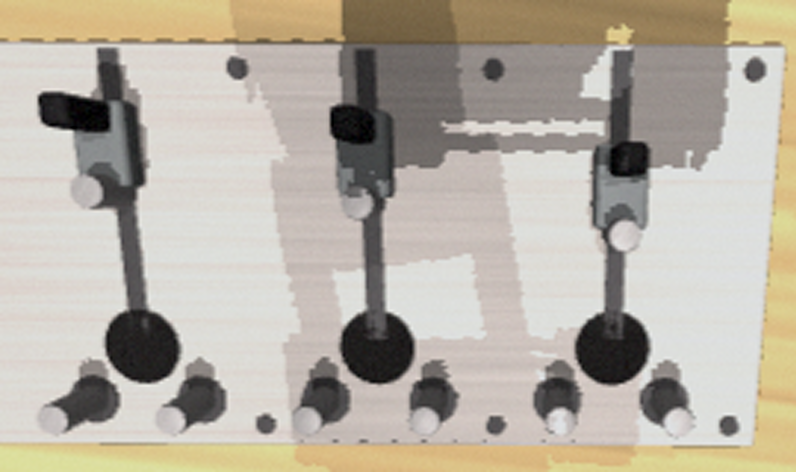

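```bash
cat > m3.py <<'E'
from h import *
a=load('w1');b=load('w2')
A=[(127.7,172.2),(207.6,173),(287.2,173.2)][::-1];B=[(203.5,161.9),(283.7,162.7),(364.2,162.5)][::-1]
for p,q in zip(A,B):
    X,r=tri([(a,*p),(b,*q)]);print('disc tri',np.round(X,4),r,'w1',onz(a,*p,.008)[:2],'w2',onz(b,*q,.008)[:2])
W=np.array([(onz(a,*p,.008)[:2]+onz(b,*q,.008)[:2])/2 for p,q in zip(A,B)])
d=W[0]-W[2];print('spacing',np.linalg.norm(d)/2,'yaw',np.degrees(np.arctan2(-d[0],d[1])))
th=np.arctan2(-d[0],d[1]);J=np.array([[np.cos(th),-np.sin(th)],[np.sin(th),np.cos(th)]]);o=W.mean(0);print('o',o)
inv=lambda X:np.round(J.T@(np.array(X)[:2]-o)*1000,1)
Q=lambda x,y:(x/2.95+80-.33,y/2.95+55-.33)
print('pins',[inv(onz(a,*Q(*p),.05)) for p in((678,423),(561,422),(425,422),(307,422),(172,420),(54,419))])
print('corners w1',[inv(onz(a,*p,.008)) for p in((338,206),(28,206),(8,69),(346,70))])
print('corners w2',[inv(onz(b,*p,.008)) for p in((410,195),(101,195),(90,57),(431,58))])
print('post tops w1',[inv(onz(a,*Q(*p),.064)) for p in((629,158),(351,124),(57,111))])
print('nose tops w1',[inv(onz(a,*Q(*p),.045)) for p in((624,235),(358,204),(87,190))])
print('ball',tri([(a,4,149.5),(b,96,136)]),inv(tri([(a,4,149.5),(b,96,136)])[0]))
E
python3 m3.py
```

```text
disc tri [0.5595 0.2981 0.0088] [array([-0. , -0.3]), array([0. , 0.3])] w1 [0.56010055 0.29830015] w2 [0.55910094 0.29823459]
disc tri [0.5748 0.1737 0.0078] [array([-0. , -0.1]), array([0. , 0.1])] w1 [0.57492269 0.17378977] w2 [0.57459881 0.17366103]
disc tri [0.5882 0.0497 0.0101] [array([-0. , -0.1]), array([0. , 0.1])] w1 [0.58884158 0.04875219] w2 [0.58848862 0.04930373]
spacing 0.12546415767806574 yaw 6.651345457796562
o [0.5743422  0.17367358]
pins [array([ 28.7, 154.2]), array([28.4, 96.6]), array([28.8, 29.6]), array([ 29.1, -28.5]), array([ 28.4, -94.9]), array([  28.2, -153. ])]
corners w1 [array([ 54.1, 209.9]), array([  56.7, -294.8]), array([-149.5, -279.9]), array([-150.4,  204.5])]
corners w2 [array([ 51.5, 204.8]), array([  54.2, -292.8]), array([-149.2, -279.4]), array([-150.2,  204.1])]
post tops w1 [array([-95.5, 123.4]), array([-109. ,    2.9]), array([-113.7, -123.2])]
nose tops w1 [array([-61.6, 124.8]), array([-75.2,   0.6]), array([ -80.9, -124.7])]
ball (array([ 0.55953813, -0.07386424,  0.08199559]), [array([-0.1, -0.4]), array([0.1, 0.4])]) [ -43.4 -244.2]
```

```bash
python3 -m crank '[[[4,-2.5,0],[0,0,0.004]],[[4,-2.5,0],[0,0,0]],[[4,-2.5,2],[0,0,0]],[[4.7,-2.5,2],[0,0,0]],[[0,0,4],[0,0,0]],[[0,0,4],[0,0,0]],[[0,0,3],[0,0,0]],[[0,0,0],[0,0,0]],[[0,0,0],[0,0,0]],[[0,0,0],[0,0,0]]]'
python3 - <<'E'
from h import *
c=save('wrist','w3.png');save('scene','s3.png');s=read_state();print(s['position'],s['force'])
print(proj(load('s3'),s['position']))
E
```

```text
time_s: 3.65
position: [0.4723, 0.2791, 0.1]
tcp_rot: [[-0.114, 0.993, 0.003], [0.993, 0.114, 0.001], [0.001, 0.004, -1.0]]
force: [0.7, -0.3, 0.8]
opening: 0.999
[0.47226765 0.27887827 0.10017632] [-0.09060812 -0.33665385  0.28146026]
[275.53350729  87.79450913]
```

View pics/s3.png

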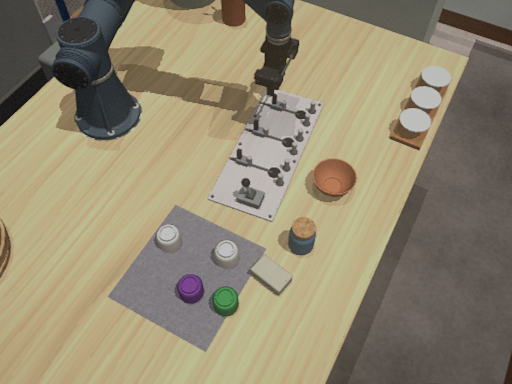

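View pics/w3.png

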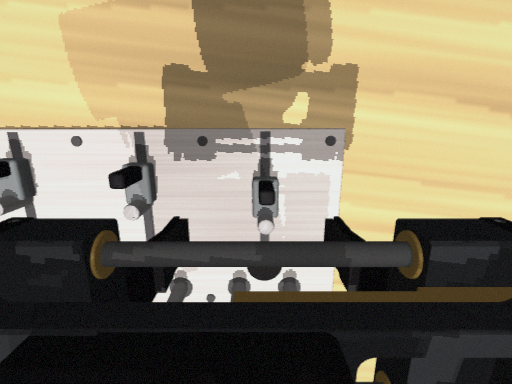

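```bash
python3 -m crank '[[[0.8,-0.64,0],[0,0,0]],[[0,0,0],[0,0,0]],[[0,0,2],[0,0,0]],[[0,0,2],[0,0,0]],[[0,0,2],[0,0,0]],[[0,0,0.4],[0,0,0]],[[0,0,0],[0,0,0]],[[0,0,0],[0,0,0]]]'
cat > st.py <<'E'
from h import *
th=np.radians(6.65);J=np.array([[np.cos(th),-np.sin(th)],[np.sin(th),np.cos(th)]]);o=np.array([.5743,.1737])
inv=lambda X:np.round(J.T@(np.array(X)[:2]-o)*1000,1)
if __name__=='__main__':
    s=read_state();p=s['position'];R=np.array(s['tcp_rot']);f=np.array(s['force'])
    print('t',round(s['time_s'],2),'jig xy mm',inv(p),'z',round(p[2]*1000,1),'yaw',round(np.degrees(np.arctan2(R[1,0],R[0,0]))-90,2),'tilt',np.round(R[:2,2],4),'Fjig',np.round(J.T@f[:2],2),'Fz',round(f[2],2),'open',round(s['opening']*87,1))
E
python3 st.py
```

```text
time_s: 4.55
position: [0.4641, 0.2858, 0.035]
tcp_rot: [[-0.114, 0.993, 0.001], [0.993, 0.114, 0.0], [0.0, 0.001, -1.0]]
force: [0.3, -0.7, -0.4]
opening: 0.999
t 4.55 jig xy mm [-96.5 124.1] z 35.0 yaw 6.55 tilt [0.0013 0.0005] Fjig [ 0.2  -0.76] Fz -0.41 open 86.9
```

```bash
python3 -m crank '[[[0,0,0],[0,0,0]],[[0,0,0],[0,0,0]],[[0,0,0],[0,0,0]],[[0,0,0],[0,0,0]],[[0,0,0],[0,0,0]],[[0,0,0],[0,0,0]],[[0,0,0],[0,0,0]],[[0,0,0],[0,0,0]],[[0,0,0],[0,0,0]],[[0,0,0],[0,0,0]]]' 1; python3 st.py
```

```text
time_s: 5.55
position: [0.4636, 0.286, 0.0342]
tcp_rot: [[-0.113, 0.994, -0.0], [0.994, 0.113, 0.001], [0.001, 0.0, -1.0]]
force: [-3.5, 13.0, 0.3]
opening: 0.171
t 5.55 jig xy mm [-97.  124.4] z 34.2 yaw 6.5 tilt [-0.     0.001] Fjig [-1.93 13.27] Fz 0.31 open 14.8
```

```bash
python3 -m crank '[[[0.05,-0.5,0],[0,0,0]],[[0,-0.7,0],[0,0,0]],[[0,-0.7,0],[0,0,0]],[[0,-0.7,0],[0,0,0]],[[0,-0.7,0],[0,0,0]],[[0,0,0],[0,0,0]],[[0,0,0],[0,0,0]]]'; python3 st.py; python3 -m crank '[[[0.03,-0.2,0],[0,0,0]],[[0,-0.1,0],[0,0,0]],[[0,-0.05,0],[0,0,0]],[[0,0,0],[0,0,0]],[[0,0,0],[0,0,0]]]'; python3 st.py
```

```text
time_s: 6.25
position: [0.4286, 0.2827, 0.0342]
tcp_rot: [[-0.114, 0.994, -0.003], [0.994, 0.114, 0.0], [0.001, -0.003, -1.0]]
force: [-1.3, 6.3, -1.3]
opening: 0.158
t 6.25 jig xy mm [-132.1  125.1] z 34.2 yaw 6.52 tilt [-0.0026  0.0004] Fjig [-0.55  6.45] Fz -1.29 open 13.8
time_s: 6.75
position: [0.4271, 0.2825, 0.0342]
tcp_rot: [[-0.114, 0.994, 0.0], [0.994, 0.114, 0.001], [0.001, 0.0, -1.0]]
force: [0.5, 5.6, -3.0]
opening: 0.156
t 6.75 jig xy mm [-133.6  125.2] z 34.2 yaw 6.52 tilt [0.0002 0.0007] Fjig [1.2  5.52] Fz -2.98 open 13.6
```

```bash
python3 -m crank '[[[0,0,0],[0,0,0]],[[0,0,0],[0,0,0]]]'>/dev/null; python3 st.py;  python3 -m crank '[[[0,-0.1,0],[0,0,0]],[[0,0,0],[0,0,0]],[[0,0,0],[0,0,0]]]'>/dev/null; python3 st.py
```

```text
t 6.95 jig xy mm [-133.6  125.1] z 34.2 yaw 6.52 tilt [0.0002 0.0007] Fjig [0.84 5.59] Fz -3.83 open 13.8
t 7.25 jig xy mm [-134.5  125.2] z 34.2 yaw 6.53 tilt [0.0004 0.0007] Fjig [1.32 5.68] Fz -4.06 open 13.6
```

```bash
python3 -m crank '[[[0,-0.1,0],[0,0,0]],[[0,0,0],[0,0,0]],[[0,0,0],[0,0,0]]]'>/dev/null; python3 st.py;python3 -m crank '[[[0,-0.1,0],[0,0,0]],[[0,0,0],[0,0,0]],[[0,0,0],[0,0,0]]]'>/dev/null; python3 st.py
```

```text
t 7.55 jig xy mm [-135.5  125.2] z 34.2 yaw 6.52 tilt [0.0004 0.0007] Fjig [2.58 4.4 ] Fz -4.26 open 13.3
t 7.85 jig xy mm [-136.4  125.2] z 34.2 yaw 6.52 tilt [0.0005 0.0007] Fjig [2.65 4.75] Fz -4.46 open 13.2
```

```bash
python3 -m crank '[[[0,0,0],[0,0,0]],[[0,0,0],[0,0,0]],[[0,0,0],[0,0,0]],[[0,0,0],[0,0,0]],[[0,0,-3],[0,0,0]],[[0,0,-3],[0,0,0]],[[0,0,-2],[0,0,0]],[[0,0,0],[0,0,0]],[[0,0,0],[0,0,0]]]' -1; python3 st.py
python3 -m crank '[[[-4,0.7,0],[0,0,0]],[[-4,0.7,0],[0,0,0]],[[-4,0.7,0],[0,0,0]],[[-0.3,0.6,0],[0,0,0]],[[0,0,0],[0,0,0]],[[0,0,0],[0,0,0]]]'; python3 st.py
python3 - <<'E'
from h import *
save('wrist','w4.png')
E
```

```text
time_s: 8.75
position: [0.424, 0.2816, 0.1144]
tcp_rot: [[-0.114, 0.993, 0.0], [0.993, 0.114, -0.0], [-0.0, 0.0, -1.0]]
force: [0.2, -0.9, -0.3]
opening: 0.892
t 8.75 jig xy mm [-136.8  124.6] z 114.4 yaw 6.54 tilt [ 0.0003 -0.0001] Fjig [ 0.06 -0.96] Fz -0.26 open 77.6
time_s: 9.35
position: [0.464, 0.1632, 0.1134]
tcp_rot: [[-0.114, 0.993, -0.002], [0.993, 0.114, 0.0], [0.0, -0.002, -1.0]]
force: [-0.3, -0.4, 0.0]
opening: 1.005
t 9.35 jig xy mm [-110.7    2.3] z 113.4 yaw 6.54 tilt [-0.0025  0.0001] Fjig [-0.32 -0.35] Fz 0.02 open 87.5
```

View pics/w4.png

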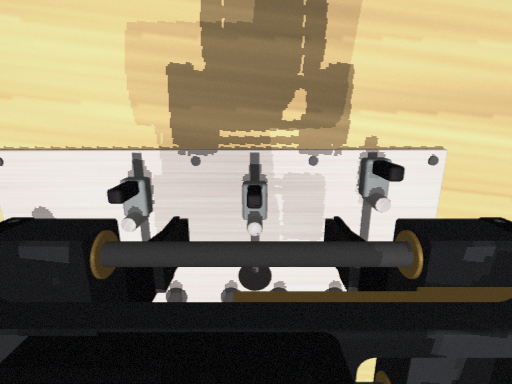

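```bash
python3 -m crank '[[[-0.18,0.15,0],[0,0,0]],[[0,0,0],[0,0,0]],[[0,0,3],[0,0,0]],[[0,0,3],[0,0,0]],[[0,0,1.8],[0,0,0]],[[0,0,0],[0,0,0]],[[0,0,0],[0,0,0]]]' >/dev/null; python3 st.py
python3 -m crank '[[[0,0,0],[0,0,0]],[[0,0,0],[0,0,0]],[[0,0,0],[0,0,0]],[[0,0,0],[0,0,0]],[[0,0,0],[0,0,0]],[[0,0,0],[0,0,0]],[[0,0,0],[0,0,0]],[[0,0,0],[0,0,0]],[[0,0,0],[0,0,0]],[[0,0,0],[0,0,0]]]' 1; python3 st.py
```

```text
t 10.1 jig xy mm [-108.3    0.3] z 36.3 yaw 6.59 tilt [-0.0004 -0.0001] Fjig [ 0.2 -0.4] Fz 0.43 open 86.7
time_s: 11.1
position: [0.4667, 0.1611, 0.0362]
tcp_rot: [[-0.114, 0.993, -0.0], [0.993, 0.114, -0.0], [0.0, -0.0, -1.0]]
force: [0.3, -0.4, -0.8]
opening: 0.176
t 11.1 jig xy mm [-1.083e+02 -1.000e-01] z 36.2 yaw 6.54 tilt [-0.0001 -0.    ] Fjig [ 0.25 -0.46] Fz -0.83 open 15.3
```

```bash
python3 -m crank '[[[0,-0.4,0],[0,0,0]],[[0,-0.7,0],[0,0,0]],[[0,-0.7,0],[0,0,0]],[[0,-0.6,0],[0,0,0]],[[0,0,0],[0,0,0]],[[0,0,0],[0,0,0]]]' >/dev/null; python3 st.py
python3 -m crank '[[[0,-0.1,0],[0,0,0]],[[0,0,0],[0,0,0]],[[0,-0.1,0],[0,0,0]],[[0,0,0],[0,0,0]],[[0,0,0],[0,0,0]]]'>/dev/null; python3 st.py
```

```text
t 11.7 jig xy mm [-134.1    0.2] z 36.2 yaw 6.54 tilt [-0.0034 -0.0002] Fjig [-1.73  3.63] Fz -1.0 open 13.4
t 12.2 jig xy mm [-1.34e+02  1.00e-01] z 36.2 yaw 6.53 tilt [0.0004 0.0002] Fjig [0.8  5.43] Fz -2.13 open 13.5
```

```bash
python3 -m crank '[[[0,-0.15,0],[0,0,0]],[[0,0,0],[0,0,0]],[[0,0,0],[0,0,0]]]'>/dev/null; python3 st.py
python3 -m crank '[[[0,0,0],[0,0,0]],[[0,0,0],[0,0,0]],[[0,0,0],[0,0,0]],[[0,0,0],[0,0,0]],[[0,0,-3],[0,0,0]],[[0,0,-3],[0,0,0]],[[0,0,-4],[0,0,0]],[[0,0,-4],[0,0,0]],[[0,0,0],[0,0,0]],[[0,0,0],[0,0,0]]]' -1 >/dev/null; python3 st.py
python3 - <<'E'
from h import *
save('wrist','w5.png');save('scene','s5.png');save('top','t5.png')
E
```

```text
t 12.5 jig xy mm [-1.339e+02  1.000e-01] z 36.3 yaw 6.52 tilt [0.0034 0.0007] Fjig [2.68 4.73] Fz -4.09 open 13.1
t 13.5 jig xy mm [-135.6   -0.2] z 177.0 yaw 6.55 tilt [ 0.0021 -0.    ] Fjig [-0.21 -0.17] Fz -0.4 open 83.5
```

View pics/w5.png

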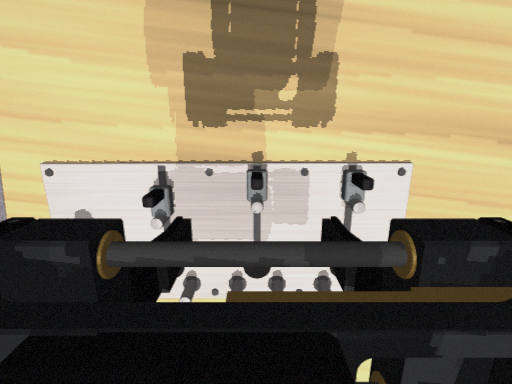

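View pics/s5.png

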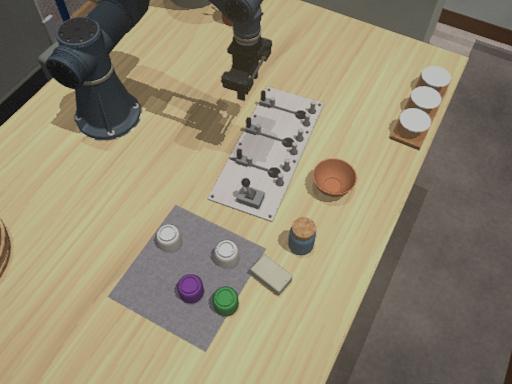

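```bash
python3 -m crank '[[[-4,0.7,-1],[0,0,0]],[[-4,0.7,-1],[0,0,0]],[[-4,0.7,-1],[0,0,0]],[[-4,0.7,-1],[0,0,0]],[[-4,0.7,-1],[0,0,0]],[[-4,0.7,-1],[0,0,0]],[[-4,0.7,-1],[0,0,0]],[[-4,0.7,0],[0,0,0]],[[-4,0.7,0],[0,0,0]],[[-4,0.7,0],[0,0,0]],[[-4,0,0],[0,0,0]],[[0,0,0],[0,0,0]]]' >/dev/null; python3 -m crank '[[[0,0,0],[0,0,0]],[[0,0,0],[0,0,0]],[[0,0,0],[0,0,0]]]'
python3 - <<'E'
from h import *
save('wrist','w6.png')
E
```

```text
time_s: 15.15
position: [0.5587, -0.2695, 0.2456]
tcp_rot: [[-0.115, 0.993, -0.001], [0.993, 0.115, 0.001], [0.001, -0.001, -1.0]]
force: [0.2, -0.3, -0.1]
opening: 1.002
```

View pics/w6.png

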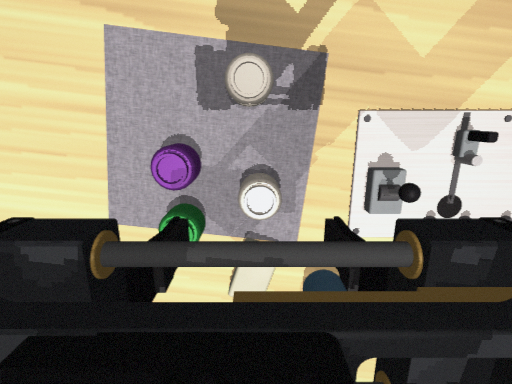

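```bash
python3 -m crank '[[[-3,1,0],[0,0,0]],[[-3,1,0],[0,0,0]],[[0,0,0],[0,0,0]],[[0,0,0],[0,0,0]],[[0,0,0],[0,0,0]]]'
python3 - <<'E'
from h import *
save('wrist','w7.png')
for n,(x,y) in (('w6',(210,40)),('w7',(250,40))):
    im=load(n)['pixels'][:,:,::-1]; cv2.imwrite('pics/'+n+'z.png',cv2.resize(im[20:230,180:380],None,fx=3.5,fy=2.8,interpolation=cv2.INTER_CUBIC))
E
```

```text
time_s: 15.7
position: [0.5854, -0.3269, 0.2462]
tcp_rot: [[-0.115, 0.993, -0.001], [0.993, 0.115, 0.001], [0.001, -0.001, -1.0]]
force: [-0.7, -0.1, 0.2]
opening: 0.996
```

View pics/w6z.png

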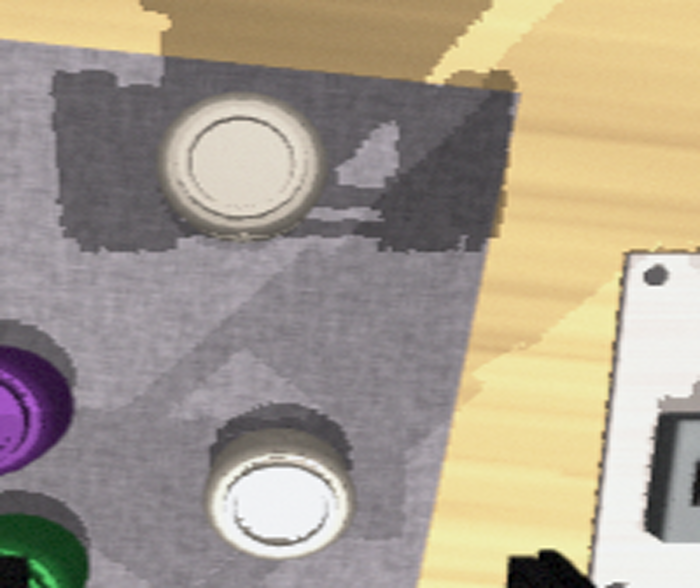

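View pics/w7z.png

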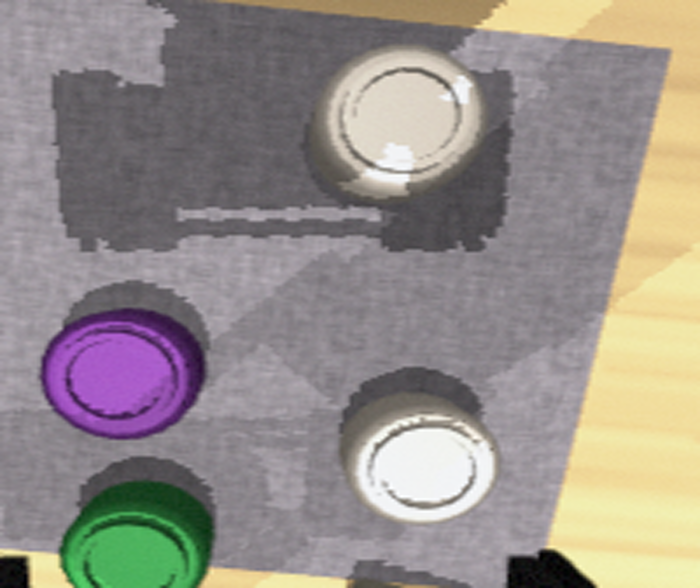

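```bash
python3 - <<'E'
from h import *
from st import inv
P=lambda x,y:(x/3.5+180-.36,y/2.8+20-.32)
a=load('w6');b=load('w7')
for n,p,q in(('A',(281,502),(421,467)),('B',(242,165),(402,120))):
    X,r=tri([(a,*P(*p)),(b,*P(*q))]);print(n,X,r,[onz(a,*P(*p),.053)[:2],onz(b,*P(*q),.053)[:2]])
    m=(onz(a,*P(*p),.053)+onz(b,*P(*q),.053))/2;print('jig',inv(m))
E
python3 st.py
```

```text
A [ 0.60511076 -0.258122    0.03173875] [array([0. , 0.2]), array([-0. , -0.2])] [array([ 0.59866637, -0.25925607]), array([ 0.600538  , -0.26211146])]
jig [ -25.2 -434.4]
B [ 0.43808728 -0.29333489  0.04149072] [array([0. , 0.1]), array([-0. , -0.1])] [array([ 0.43946742, -0.29292113]), array([ 0.44049553, -0.2945127 ])]
jig [-187.5 -448.7]
t 15.75 jig xy mm [ -46.9 -498.6] z 246.3 yaw 6.61 tilt [-0.0007  0.0008] Fjig [-0.21  0.52] Fz 0.26 open 86.7
```

```bash
python3 -m crank '[[[3.3,1.3,0],[0,0,0]],[[3.3,1.3,2],[0,0,0]],[[0,0,4],[0,0,0]],[[0,0,4],[0,0,0]],[[0,0,0],[0,0,0]],[[0,0,0],[0,0,0]],[[0,0,0],[0,0,0]]]'>/dev/null
python3 st.py;python3 - <<'E'
from h import *
c=save('wrist','w8.png')
im=c['pixels'][:,:,::-1]; cv2.imwrite('pics/w8z.png',cv2.resize(im[60:230,160:360],None,fx=3.5,fy=3.5,interpolation=cv2.INTER_CUBIC))
E
```

```text
t 16.45 jig xy mm [ -19.2 -435.3] z 148.9 yaw 6.55 tilt [ 0.0039 -0.0025] Fjig [-0.59 -0.15] Fz 1.11 open 87.1
```

View pics/w8z.png

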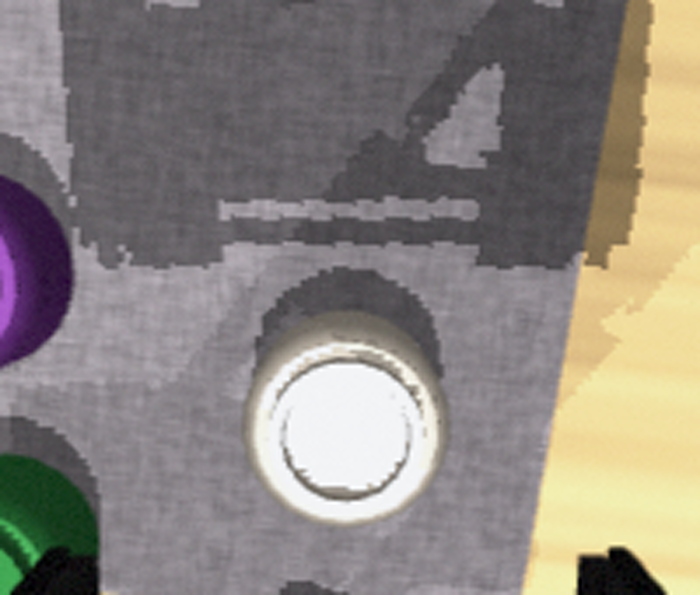

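```bash
python3 -m crank '[[[0,0,0],[0,0,0]],[[0,0,0],[0,0,0]]]'>/dev/null
python3 st.py; python3 - <<'E'
from h import *
from st import inv
a=load('w8');c=save('wrist','w8b.png')
p=(346.5/3.5+160-.36,430/3.5+60-.36)
print(p)
for z in(.045,.055):print(inv(onz(a,*p,z)),onz(a,*p,z))
P=lambda x,y:(x/3.5+180-.36,y/2.8+20-.32)
print(tri([(load('w6'),*P(281,502)),(a,*p)]),tri([(load('w7'),*P(421,467)),(a,*p)]))
print(-c['R'].T@c['t'],-a['R'].T@a['t'])
print(np.abs(c['pixels'].astype(int)-a['pixels']).mean())
E
```

```text
t 16.7 jig xy mm [ -20.  -434.9] z 147.9 yaw 6.53 tilt [ 0.0023 -0.0015] Fjig [-0.43  0.62] Fz -0.38 open 87.3
(258.64, 182.49714285714285)
[ -22.7 -432.9] [ 0.60189044 -0.25892807  0.045     ]
[ -25.1 -433. ] [ 0.59955228 -0.25924667  0.055     ]
(array([ 0.60507374, -0.25834337,  0.03120228]), [array([-0.1,  0. ]), array([ 0.1, -0. ])]) (array([ 0.60449756, -0.25858841,  0.03465159]), [array([ 0. , -0.1]), array([-0. ,  0.2])])
[ 0.53409587 -0.26798149  0.33167582] [ 0.53465672 -0.2680895   0.3325502 ]
4.833774142795139
```

```bash
python3 -m crank '[[[0.2,-0.25,0],[0,0,0]],[[0,0,0],[0,0,0]],[[0,0,3],[0,0,0]],[[0,0,3],[0,0,0]],[[0,0,3],[0,0,0]],[[0,0,2],[0,0,0]],[[0,0,1.2],[0,0,0]],[[0,0,1],[0,0,0]],[[0,0,0],[0,0,0]],[[0,0,0],[0,0,0]]]'>/dev/null; python3 st.py
python3 - <<'E'
from h import *
save('wrist','w9.png')
c=save('scene','s9.png')['pixels'][:,:,::-1]
cv2.imwrite('pics/s9z.png',cv2.resize(c[180:330,120:300],None,fx=4,fy=4,interpolation=cv2.INTER_CUBIC))
E
```

```text
t 17.75 jig xy mm [ -22.6 -432.6] z 14.9 yaw 6.55 tilt [ 0.0011 -0.0007] Fjig [ 0.42 -0.1 ] Fz 1.03 open 86.9
```

View pics/s9z.png

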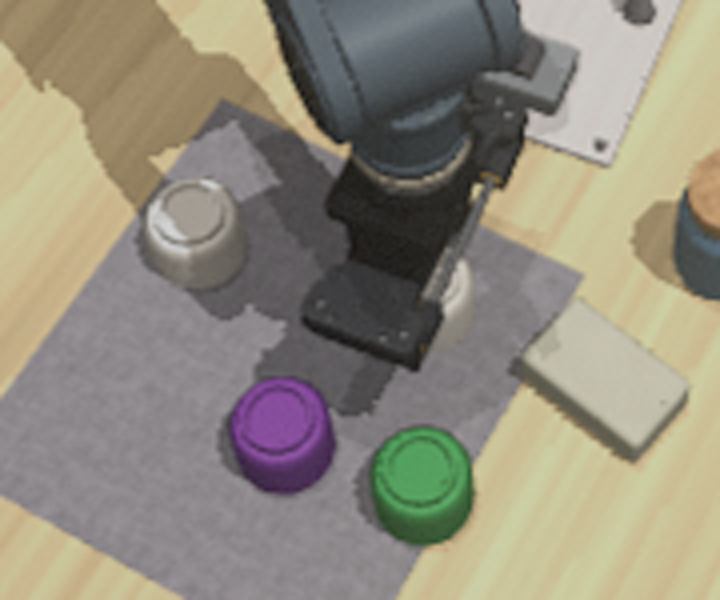

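View pics/w9.png

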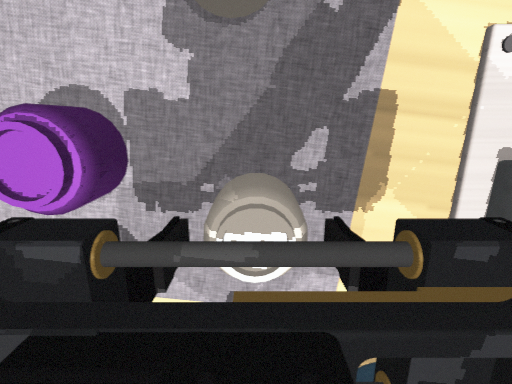

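```bash
python3 -m crank '[[[0,0,0],[0,0,0]],[[0,0,0],[0,0,0]],[[0,0,0],[0,0,0]],[[0,0,0],[0,0,0]],[[0,0,0],[0,0,0]],[[0,0,0],[0,0,0]]]' 1 >/dev/null; python3 st.py;python3 -m crank '[[[0,0,-1],[0,0,0]],[[0,0,-3],[0,0,0]],[[0,0,-4],[0,0,0]],[[0,0,-4],[0,0,0]],[[0,0,0],[0,0,0]],[[0,0,0],[0,0,0]]]'>/dev/null; python3 st.py
python3 - <<'E'
from h import *
save('wrist','w10.png')
E
```

```text
t 18.45 jig xy mm [ -22.9 -432.6] z 14.6 yaw 6.55 tilt [ 0.0006 -0.0006] Fjig [ 0.3  -0.29] Fz 1.7 open 64.8
t 19.05 jig xy mm [ -23.  -432.1] z 135.2 yaw 6.55 tilt [ 0.0011 -0.0005] Fjig [-0.8   0.17] Fz -3.53 open 65.1
```

View pics/w10.png

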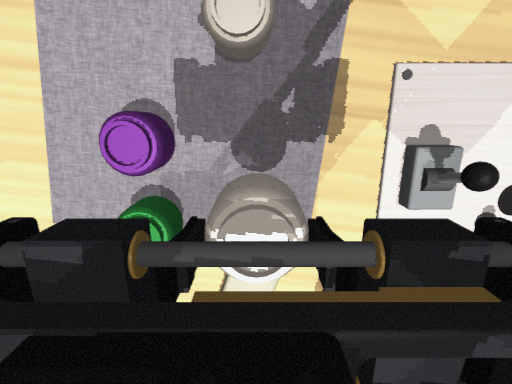

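```bash
python3 -m crank '[[[2,0,0],[0,0,0]],[[4,0.1,0],[0,0,0]],[[4.5,0.1,0],[0,0,0]],[[4.5,0.1,0],[0,0,0]],[[4.5,0.1,0],[0,0,0]],[[4.5,0.1,0],[0,0,0]],[[4.5,0.1,0],[0,0,0]],[[4.5,0.1,0],[0,0,0]],[[4.5,0.1,0],[0,0,0]],[[4.5,0,0],[0,0,0]],[[4.5,0,0],[0,0,0]],[[4,0,0],[0,0,0]]]'>/dev/null; python3 -m crank '[[[3,0,0],[0,0,0]],[[2,0,0],[0,0,0]],[[0,0,0],[0,0,0]],[[0,0,0],[0,0,0]],[[0,0,0],[0,0,0]]]'>/dev/null;python3 st.py
python3 - <<'E'
from h import *
save('wrist','w11.png')
E
```

```text
t 20.8 jig xy mm [-15.2 122. ] z 133.2 yaw 6.52 tilt [-0.0026 -0.0012] Fjig [ 0.01 -0.04] Fz -2.56 open 65.0
```

View pics/w11.png

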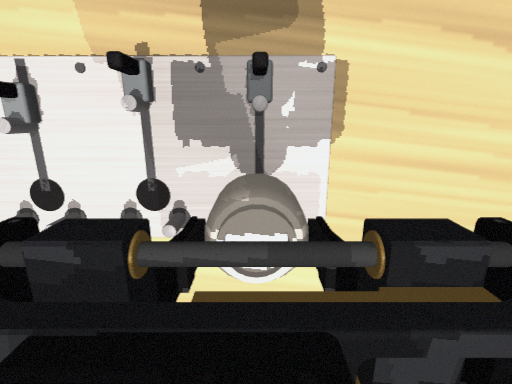

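```bash
python3 -m crank '[[[0.3,0,3],[0,0,0]],[[0,0,3],[0,0,0]],[[0,0,3],[0,0,0]],[[0,0,1.2],[0,0,0]],[[0,0,0.5],[0,0,0]],[[0,0,0],[0,0,0]],[[0,0,0],[0,0,0]]]'>/dev/null;python3 st.py
python3 -m crank '[[[0,0,0.1],[0,0,0]],[[0,0,0],[0,0,0]],[[0,0,0],[0,0,0]]]'>/dev/null;python3 st.py
python3 -m crank '[[[0,0,0.1],[0,0,0]],[[0,0,0],[0,0,0]],[[0,0,0],[0,0,0]]]'>/dev/null;python3 st.py
```

```text
t 21.55 jig xy mm [-12.7 125.8] z 28.6 yaw 6.52 tilt [0.0026 0.0008] Fjig [1.   0.15] Fz -2.7 open 64.9
t 21.85 jig xy mm [-13.6 125.9] z 27.0 yaw 6.55 tilt [0.0012 0.0004] Fjig [0.07 0.01] Fz -2.4 open 65.5
t 22.15 jig xy mm [-14.1 125.8] z 25.2 yaw 6.55 tilt [-0.0002 -0.0001] Fjig [0.79 0.09] Fz -2.93 open 65.0
```

```bash
python3 -m crank '[[[-0.05,0,0.1],[0,0,0]],[[0,0,0],[0,0,0]],[[0,0,0],[0,0,0]],[[0,0,0],[0,0,0]]]'>/dev/null;python3 st.py
python3 -m crank '[[[0,0,0.05],[0,0,0]],[[0,0,0],[0,0,0]],[[0,0,0],[0,0,0]],[[0,0,0],[0,0,0]]]'>/dev/null;python3 st.py
python3 -m crank '[[[0,0,0.05],[0,0,0]],[[0,0,0],[0,0,0]],[[0,0,0],[0,0,0]],[[0,0,0],[0,0,0]]]'>/dev/null;python3 st.py
```

```text
t 22.55 jig xy mm [-14.  125.2] z 24.2 yaw 6.54 tilt [-0. -0.] Fjig [-0.58  0.98] Fz -2.86 open 64.8
t 22.95 jig xy mm [-14.  125.3] z 23.8 yaw 6.54 tilt [0. 0.] Fjig [0.05 0.36] Fz -2.02 open 64.9
t 23.35 jig xy mm [-14.  125.3] z 23.2 yaw 6.55 tilt [ 0. -0.] Fjig [ 0.4  -0.53] Fz -2.1 open 65.5
```

```bash
python3 -m crank '[[[0,0,0.05],[0,0,0]],[[0,0,0],[0,0,0]],[[0,0,0],[0,0,0]],[[0,0,0],[0,0,0]]]'>/dev/null;python3 st.py
python3 -m crank '[[[0,0,0.05],[0,0,0]],[[0,0,0],[0,0,0]],[[0,0,0],[0,0,0]],[[0,0,0],[0,0,0]]]'>/dev/null;python3 st.py
```

```text
t 23.75 jig xy mm [-14.  125.3] z 22.7 yaw 6.54 tilt [ 0. -0.] Fjig [-0.07 -0.9 ] Fz -1.76 open 64.7
t 24.15 jig xy mm [-14.  125.3] z 22.6 yaw 6.55 tilt [0.0002 0.    ] Fjig [-1.25  0.65] Fz 2.59 open 65.1
```

```bash
python3 -m crank '[[[0,0.3,-0.03],[0,0,0]],[[0,0.3,0],[0,0,0]],[[0,0,0],[0,0,0]],[[0,0,0],[0,0,0]],[[0,0,0],[0,0,0]]]'>/dev/null;python3 st.py
python3 -m crank '[[[0,0.2,0],[0,0,0]],[[0,0,0],[0,0,0]],[[0,0,0],[0,0,0]]]'>/dev/null;python3 st.py
python3 -m crank '[[[0,0.1,0],[0,0,0]],[[0,0,0],[0,0,0]],[[0,0,0],[0,0,0]]]'>/dev/null;python3 st.py
python3 -m crank '[[[0,0.1,0],[0,0,0]],[[0,0,0],[0,0,0]],[[0,0,0],[0,0,0]]]'>/dev/null;python3 st.py
```

```text
t 24.65 jig xy mm [ -7.9 125.3] z 22.6 yaw 6.54 tilt [0.0004 0.0001] Fjig [-3.08  0.34] Fz 2.98 open 64.9
t 24.95 jig xy mm [ -7.2 125.3] z 22.6 yaw 6.54 tilt [-0.0024 -0.0005] Fjig [-5.62  0.17] Fz 4.32 open 65.2
t 25.25 jig xy mm [ -7.2 125.3] z 22.6 yaw 6.55 tilt [-0.0043 -0.0009] Fjig [-6.4   0.57] Fz 6.43 open 65.3
t 25.55 jig xy mm [ -5.  125.3] z 22.6 yaw 6.55 tilt [-0.0018 -0.0004] Fjig [-5.27  0.17] Fz 5.35 open 65.0
```

```bash
python3 -m crank '[[[0,0,-0.05],[0,0,0]],[[0,0,0],[0,0,0]],[[0,0,0],[0,0,0]]]'>/dev/null;python3 st.py
python3 -m crank '[[[0,0.1,0],[0,0,0]],[[0,0,0],[0,0,0]],[[0,0,0],[0,0,0]]]'>/dev/null;python3 st.py
python3 -m crank '[[[0,0.1,0],[0,0,0]],[[0,0,0],[0,0,0]],[[0,0,0],[0,0,0]]]'>/dev/null;python3 st.py
```

```text
t 25.85 jig xy mm [ -2.7 125.2] z 22.7 yaw 6.54 tilt [0.0022 0.0004] Fjig [ 0.63 -0.23] Fz -2.91 open 65.1
t 26.15 jig xy mm [ -2.9 125.2] z 22.8 yaw 6.54 tilt [0.0001 0.    ] Fjig [ 0.27 -0.13] Fz -2.93 open 65.2
t 26.45 jig xy mm [ -2.  125.2] z 23.1 yaw 6.54 tilt [0.0001 0.    ] Fjig [ 1.15 -0.  ] Fz -2.47 open 65.3
```

```bash
for i in 1; do python3 -m crank '[[[0,0.1,0],[0,0,0]],[[0,0,0],[0,0,0]],[[0,0,0],[0,0,0]]]'>/dev/null;python3 st.py
python3 -m crank '[[[0,0.1,0],[0,0,0]],[[0,0,0],[0,0,0]],[[0,0,0],[0,0,0]]]'>/dev/null;python3 st.py; done
python3 - <<'E'
from h import *
save('wrist','w12.png')
c=save('scene','s12.png')['pixels'][:,:,::-1]
cv2.imwrite('pics/s12z.png',cv2.resize(c[60:200,200:340],None,fx=4,fy=4,interpolation=cv2.INTER_CUBIC))
E
```

```text
t 26.75 jig xy mm [ -1.4 125.2] z 23.0 yaw 6.54 tilt [-0.0007 -0.0002] Fjig [-0.68  1.16] Fz -1.92 open 65.1
t 27.05 jig xy mm [ -1.3 125.2] z 23.0 yaw 6.54 tilt [-0.0025 -0.0005] Fjig [-4.21  0.42] Fz 0.4 open 64.9
```

View pics/s12z.png

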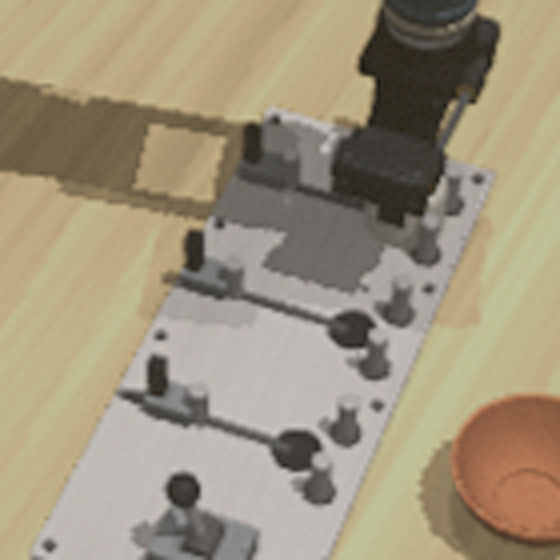

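View pics/w12.png

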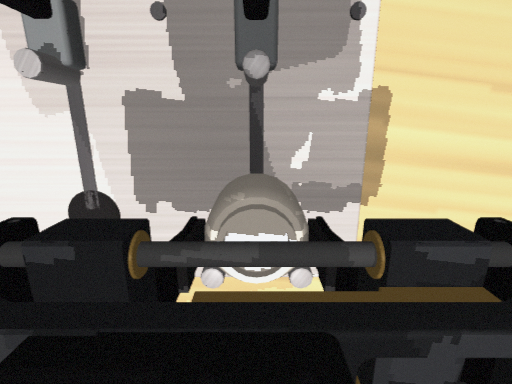

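```bash
python3 -m crank '[[[0,0.1,0],[0,0,0]],[[0,0,0],[0,0,0]],[[0,0,0],[0,0,0]]]'>/dev/null;python3 st.py
python3 -m crank '[[[0,0.05,0.05],[0,0,0]],[[0,0,0],[0,0,0]],[[0,0,0],[0,0,0]]]'>/dev/null;python3 st.py
```

```text
t 27.45 jig xy mm [ -1.4 125.3] z 22.9 yaw 6.55 tilt [-0.0046 -0.001 ] Fjig [-5.95  0.27] Fz 2.53 open 65.0
t 27.75 jig xy mm [ -1.4 125.3] z 22.6 yaw 6.55 tilt [-0.0055 -0.0012] Fjig [-7.8   0.35] Fz 4.35 open 65.0
```

```bash
python3 -m crank '[[[0,-0.1,0],[0,0,0]],[[0,0,0],[0,0,0]]]'>/dev/null;python3 st.py
python3 -m crank '[[[0,0,0],[0,0,0]],[[0,0,0],[0,0,0]],[[0,0,0],[0,0,0]],[[0,0,0],[0,0,0]],[[0,0,0],[0,0,0]]]' -1 >/dev/null;python3 st.py
python3 -m crank '[[[0,0,-3],[0,0,0]],[[0,0,-3],[0,0,0]],[[0,0,-4],[0,0,0]],[[0,0,-4],[0,0,0]],[[0,2,0],[0,0,0]],[[0,3,0],[0,0,0]],[[0,0,0],[0,0,0]],[[0,0,0],[0,0,0]]]' >/dev/null;python3 st.py
python3 - <<'E'
from h import *
c=save('wrist','w13.png')['pixels'][:,:,::-1]
cv2.imwrite('pics/w13z.png',cv2.resize(c[60:220,170:350],None,fx=3.5,fy=3.5,interpolation=cv2.INTER_CUBIC))
E
```

```text
t 27.95 jig xy mm [ -1.3 125.2] z 22.6 yaw 6.55 tilt [-0.0033 -0.0008] Fjig [-5.71  0.41] Fz 2.95 open 65.0
t 28.45 jig xy mm [  1.2 125.2] z 22.7 yaw 6.54 tilt [0.0013 0.0003] Fjig [0.38 0.17] Fz 0.56 open 86.0
t 29.25 jig xy mm [ 50.3 124.9] z 162.1 yaw 6.52 tilt [-0.0009 -0.0002] Fjig [-0.14  0.11] Fz 0.38 open 86.8
```

View pics/w13z.png

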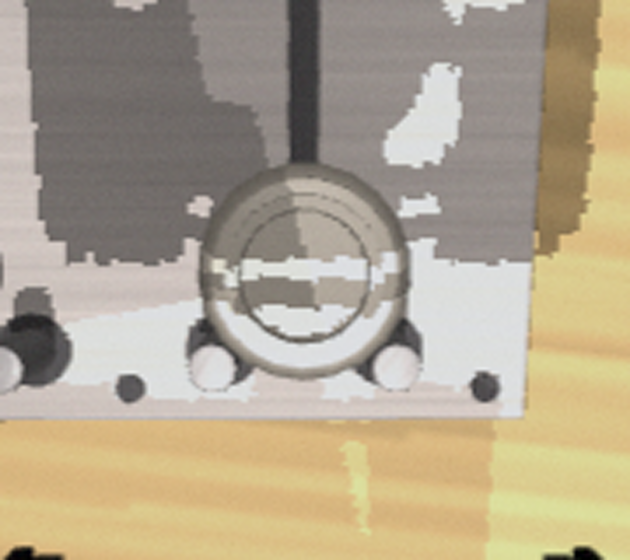

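```bash
python3 -m crank '[[[-3,-1,0],[0,0,0]],[[-4.2,-1.7,0],[0,0,0]],[[-4.2,-1.7,0],[0,0,0]],[[-4.2,-1.7,0],[0,0,0]],[[-4.2,-1.7,0],[0,0,0]],[[-4.2,-1.7,0],[0,0,0]],[[-4.2,-1.7,0],[0,0,0]],[[-4.2,-1.7,0],[0,0,0]],[[-4.2,-1.7,0],[0,0,0]],[[-4.2,-1.7,0],[0,0,0]],[[-4.2,-1.7,0],[0,0,0]],[[-4.2,-1.7,0],[0,0,0]]]'>/dev/null; python3 -m crank '[[[-4.2,-1.7,0],[0,0,0]],[[-3.6,-1.7,0],[0,0,0]],[[0,0,0],[0,0,0]],[[0,0,0],[0,0,0]],[[0,0,0],[0,0,0]],[[0,0,0],[0,0,0]]]'>/dev/null;python3 st.py
python3 - <<'E'
from h import *
c=save('wrist','w14.png')['pixels'][:,:,::-1];save('scene','s14.png');save('top','t14.png')
cv2.imwrite('pics/w14z.png',cv2.resize(c[60:230,160:360],None,fx=3.5,fy=3.5,interpolation=cv2.INTER_CUBIC))
E
```

```text
t 31.1 jig xy mm [-181.3 -442.5] z 162.5 yaw 6.66 tilt [-0.0007  0.001 ] Fjig [0.58 1.16] Fz -0.36 open 87.0
```

View pics/w14z.png

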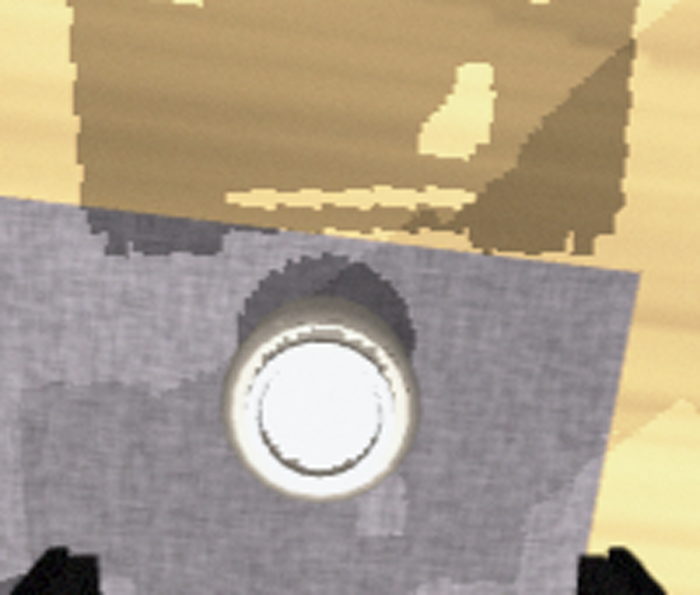

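View pics/s14.png

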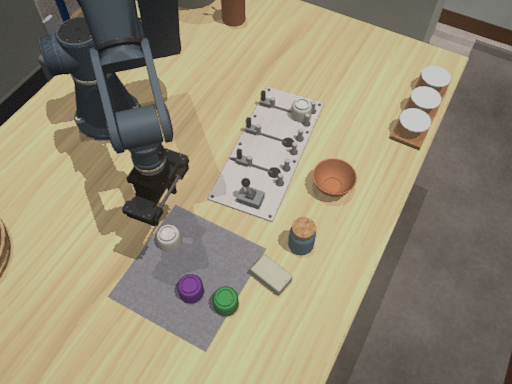

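```bash
python3 - <<'E'
from h import *
from st import inv
a=load('w14');p=(321/3.5+160-.36,407/3.5+60-.36)
for z in(.035,.042,.055):print(inv(onz(a,*p,z)),onz(a,*p,z))
E
python3 st.py
```

```text
[-187.7 -448. ] [ 0.43974648 -0.29303023  0.035     ]
[-189.1 -447.9] [ 0.43829703 -0.29306982  0.042     ]
[-191.8 -447.6] [ 0.43560519 -0.29314335  0.055     ]
t 31.25 jig xy mm [-181.1 -443.2] z 162.6 yaw 6.66 tilt [-0.0001  0.0003] Fjig [-0.64  0.63] Fz 0.14 open 87.1
```

Target (-188.5, -448): shift tool x −0.48, y −0.74, down 14.75.

```bash
python3 -m crank '[[[-0.48,-0.74,0],[0,0,0]],[[0,0,0],[0,0,0]],[[0,0,4],[0,0,0]],[[0,0,4],[0,0,0]],[[0,0,3],[0,0,0]],[[0,0,2],[0,0,0]],[[0,0,1.2],[0,0,0]],[[0,0,0.55],[0,0,0]],[[0,0,0],[0,0,0]],[[0,0,0],[0,0,0]],[[0,0,0],[0,0,0]]]'>/dev/null; python3 st.py
python3 - <<'E'
from h import *
c=save('wrist','w15.png')
E
```

```text
t 32.35 jig xy mm [-188.4 -449.9] z 16.1 yaw 6.55 tilt [ 0.0016 -0.0017] Fjig [ 0.35 -0.08] Fz -0.03 open 86.8
```

View pics/w15.png

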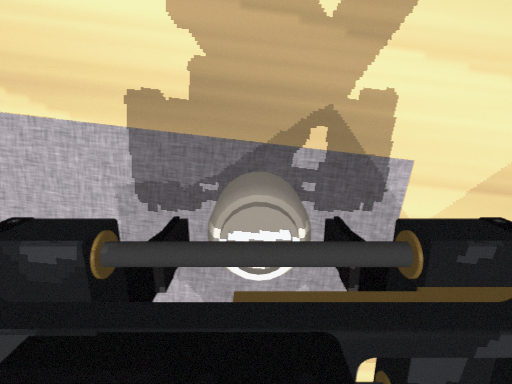

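```bash
python3 -m crank '[[[0.15,0,0.1],[0,0,0]],[[0,0,0],[0,0,0]],[[0,0,0],[0,0,0]]]'>/dev/null; python3 st.py; python3 -m crank '[[[0,0,0],[0,0,0]],[[0,0,0],[0,0,0]],[[0,0,0],[0,0,0]],[[0,0,0],[0,0,0]],[[0,0,0],[0,0,0]],[[0,0,0],[0,0,0]]]' 1 >/dev/null; python3 st.py;python3 -m crank '[[[0,0,-1],[0,0,0]],[[0,0,-3],[0,0,0]],[[0,0,-4],[0,0,0]],[[0,0,-4],[0,0,0]],[[0,0,0],[0,0,0]],[[0,0,0],[0,0,0]]]'>/dev/null; python3 st.py
```

```text
t 32.7 jig xy mm [-189.  -447.7] z 14.2 yaw 6.55 tilt [ 0.0002 -0.0002] Fjig [0.28 0.84] Fz -1.32 open 86.9
t 33.3 jig xy mm [-189.  -447.8] z 14.0 yaw 6.54 tilt [ 0.0001 -0.0002] Fjig [-0.84 -1.3 ] Fz -0.64 open 64.8
t 33.9 jig xy mm [-189.  -447.6] z 135.0 yaw 6.55 tilt [ 0.0011 -0.0011] Fjig [-0.38  0.4 ] Fz -3.06 open 65.1
```

```bash
python3 -m crank '[[[3,1.2,0],[0,0,0]],[[4,1.6,0],[0,0,0]],[[4.2,1.6,0],[0,0,0]],[[4.2,1.6,0],[0,0,0]],[[4.2,1.6,0],[0,0,0]],[[4.2,1.6,0],[0,0,0]],[[4.2,1.6,0],[0,0,0]],[[4.2,1.6,0],[0,0,0]],[[4.2,1.6,0],[0,0,0]],[[4.2,1.6,0],[0,0,0]],[[4.2,1.6,0],[0,0,0]],[[0,0,0],[0,0,0]]]'>/dev/null; python3 -m crank '[[[0,0,0],[0,0,0]],[[0,0,0],[0,0,0]],[[0,0,0],[0,0,0]],[[0,0,0],[0,0,0]]]'>/dev/null;python3 st.py
```

```text
t 35.5 jig xy mm [-16.7  -1.3] z 133.8 yaw 6.43 tilt [-0.001  -0.0002] Fjig [-0.34  0.09] Fz -2.41 open 64.7
```

```bash
python3 - <<'E'
from h import *
c=save('wrist','w16.png')
E
```

```text
(no output)
```

View pics/w16.png

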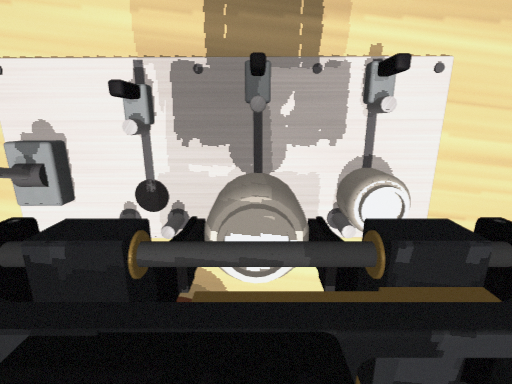

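```bash
python3 -m crank '[[[0.15,0,3],[0,0,-0.002]],[[0,0,3],[0,0,0]],[[0,0,3],[0,0,0]],[[0,0,1.2],[0,0,0]],[[0,0,0.5],[0,0,0]],[[0,0,0],[0,0,0]],[[0,0,0],[0,0,0]],[[0,0,0],[0,0,0]],[[0,0,0],[0,0,0]]]'>/dev/null;python3 st.py
python3 -m crank '[[[0,0,0.15],[0,0,0]],[[0,0,0],[0,0,0]],[[0,0,0],[0,0,0]],[[0,0,0],[0,0,0]]]'>/dev/null;python3 st.py
```

```text
t 36.45 jig xy mm [-15.4   1.5] z 28.2 yaw 6.67 tilt [0.0021 0.0002] Fjig [-0.93  0.23] Fz -2.61 open 65.0
t 36.85 jig xy mm [-16.2   1.5] z 25.5 yaw 6.66 tilt [-0. -0.] Fjig [-0.19 -0.75] Fz -2.41 open 65.1
```

```bash
python3 -m crank '[[[-0.12,0,0.2],[0,0,0]],[[0,0,0],[0,0,0]],[[0,0,0],[0,0,0]],[[0,0,0],[0,0,0]]]'>/dev/null;python3 st.py
python3 -m crank '[[[0,0,0.07],[0,0,0]],[[0,0,0],[0,0,0]],[[0,0,0],[0,0,0]],[[0,0,0],[0,0,0]]]'>/dev/null;python3 st.py
python3 -m crank '[[[0,0,0.05],[0,0,0]],[[0,0,0],[0,0,0]],[[0,0,0],[0,0,0]],[[0,0,0],[0,0,0]]]'>/dev/null;python3 st.py
```

```text
t 37.25 jig xy mm [-16.2   0.2] z 23.5 yaw 6.65 tilt [-0.0001  0.    ] Fjig [ 0.78 -0.47] Fz -2.84 open 65.0
t 37.65 jig xy mm [-16.2   0.3] z 22.9 yaw 6.66 tilt [ 0. -0.] Fjig [-0.01 -0.66] Fz -2.36 open 64.9
t 38.05 jig xy mm [-16.2   0.3] z 22.4 yaw 6.66 tilt [-0.  0.] Fjig [-0.33  0.73] Fz -2.0 open 65.2
```

Hovering ~0.4 mm; slide towards the pins.

```bash
python3 -m crank '[[[0,0.4,0],[0,0,0]],[[0,0.4,0],[0,0,0]],[[0,0.3,0],[0,0,0]],[[0,0,0],[0,0,0]],[[0,0,0],[0,0,0]],[[0,0,0],[0,0,0]],[[0,0,0],[0,0,0]]]'>/dev/null;python3 st.py
python3 -m crank '[[[0,0.1,0],[0,0,0]],[[0,0,0],[0,0,0]],[[0,0,0],[0,0,0]]]'>/dev/null;python3 st.py
python3 -m crank '[[[0,0.1,0],[0,0,0]],[[0,0,0],[0,0,0]],[[0,0,0],[0,0,0]]]'>/dev/null;python3 st.py
python3 -m crank '[[[0,0.1,0],[0,0,0]],[[0,0,0],[0,0,0]],[[0,0,0],[0,0,0]]]'>/dev/null;python3 st.py
```

```text
t 38.75 jig xy mm [-5.4  0.3] z 22.3 yaw 6.66 tilt [-0.0003 -0.    ] Fjig [-0.72 -0.14] Fz -2.52 open 65.1
t 39.05 jig xy mm [-4.1  0.3] z 22.4 yaw 6.66 tilt [0.0001 0.    ] Fjig [-0.6   0.12] Fz -1.45 open 65.4
t 39.35 jig xy mm [-3.2  0.3] z 22.3 yaw 6.66 tilt [-0. -0.] Fjig [ 0.4 -0.4] Fz -2.28 open 65.5
t 39.65 jig xy mm [-2.1  0.3] z 22.4 yaw 6.66 tilt [0. 0.] Fjig [0.59 0.11] Fz -1.45 open 64.9
```

```bash
python3 -m crank '[[[0,0.1,0],[0,0,0]],[[0,0,0],[0,0,0]],[[0,0,0],[0,0,0]]]'>/dev/null;python3 st.py
python3 -m crank '[[[0,0.1,0],[0,0,0]],[[0,0,0],[0,0,0]],[[0,0,0],[0,0,0]]]'>/dev/null;python3 st.py
python3 -m crank '[[[0,0.1,0],[0,0,0]],[[0,0,0],[0,0,0]],[[0,0,0],[0,0,0]]]'>/dev/null;python3 st.py
```

```text
t 39.95 jig xy mm [-1.1  0.3] z 22.3 yaw 6.66 tilt [-0.  0.] Fjig [-1.15  0.3 ] Fz -2.35 open 64.7
t 40.25 jig xy mm [-0.9  0.3] z 22.3 yaw 6.67 tilt [-0.0014 -0.0002] Fjig [-2.62 -0.02] Fz -1.94 open 65.1
t 40.55 jig xy mm [-0.8  0.3] z 22.2 yaw 6.67 tilt [-0.0033 -0.0005] Fjig [-5.28 -1.19] Fz 1.74 open 65.1
```

```bash
python3 -m crank '[[[0,-0.07,0.05],[0,0,0]],[[0,0,0],[0,0,0]],[[0,0,0],[0,0,0]]]'>/dev/null;python3 st.py
python3 -m crank '[[[0,0,0],[0,0,0]],[[0,0,0],[0,0,0]],[[0,0,0],[0,0,0]],[[0,0,0],[0,0,0]],[[0,0,0],[0,0,0]]]' -1 >/dev/null;python3 st.py
python3 -m crank '[[[0,0,-3],[0,0,0]],[[0,0,-3],[0,0,0]],[[0,0,-4],[0,0,0]],[[0,0,-4],[0,0,0]],[[2,2,0],[0,0,0]],[[4,3,0],[0,0,0]],[[0,0,0],[0,0,0]],[[0,0,0],[0,0,0]],[[0,0,0],[0,0,0]]]' >/dev/null;python3 st.py
python3 - <<'E'
from h import *
c=save('wrist','w17.png')['pixels'][:,:,::-1]
cv2.imwrite('pics/w17z.png',cv2.resize(c[60:220,100:360],None,fx=3,fy=3,interpolation=cv2.INTER_CUBIC))
E
```

```text
t 40.85 jig xy mm [-0.8  0.3] z 22.0 yaw 6.66 tilt [-0.0018 -0.0003] Fjig [-6.89 -0.22] Fz 2.45 open 65.1
t 41.35 jig xy mm [0.8 0.3] z 22.0 yaw 6.65 tilt [0.0013 0.0002] Fjig [0.5 0.1] Fz -0.95 open 86.2
t 42.25 jig xy mm [49.1 59.8] z 161.2 yaw 6.66 tilt [-0.0018 -0.0007] Fjig [-1.24  0.25] Fz -0.27 open 86.8
```

View pics/w17z.png

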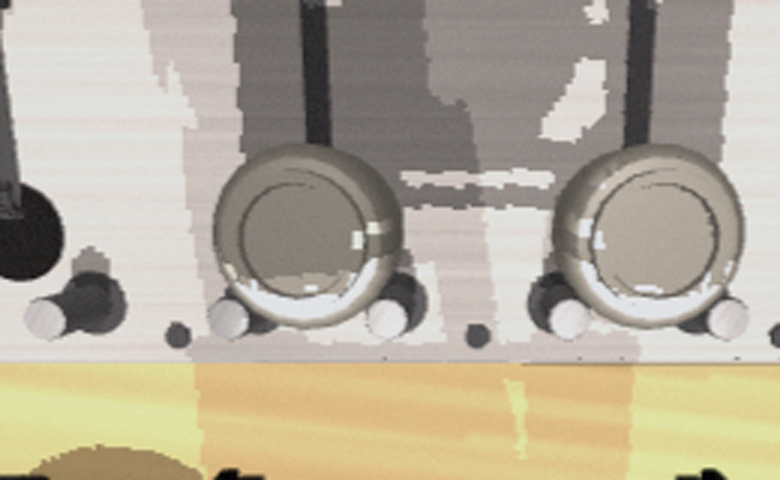

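```bash
python3 -m crank '[[[-2,-3.8,0],[0,0,0]],[[-2,-3.8,0],[0,0,0]],[[-2,-3.7,0],[0,0,0]],[[0,0,0],[0,0,0]],[[0,0,0],[0,0,0]],[[0,0,0],[0,0,0]],[[0,0,0],[0,0,0]]]' 1 >/dev/null;python3 st.py
```

```text
t 43.0 jig xy mm [-61.3   0.3] z 162.1 yaw 6.66 tilt [0.0019 0.0003] Fjig [0.42 0.62] Fz -0.11 open 38.9
```

```bash
python3 -m crank '[[[0,-0.1,3],[0,0,0]],[[0,0,3],[0,0,0]],[[0,0,3],[0,0,0]],[[0,0,2],[0,0,0]],[[0,0,1.6],[0,0,0]],[[0,0,0],[0,0,0]],[[0,0,0],[0,0,0]],[[0,0,0],[0,0,0]],[[0,0,0],[0,0,0]]]' >/dev/null;python3 st.py
python3 -m crank '[[[0,0.7,0],[0,0,0]],[[0,0.6,0],[0,0,0]],[[0,0,0],[0,0,0]],[[0,0,0],[0,0,0]],[[0,0,0],[0,0,0]]]' >/dev/null;python3 st.py
python3 - <<'E'
from h import *
c=save('wrist','w18.png')
c=save('scene','s18.png')['pixels'][:,:,::-1]
cv2.imwrite('pics/s18z.png',cv2.resize(c[60:200,200:340],None,fx=4,fy=4,interpolation=cv2.INTER_CUBIC))
E
```

```text
t 43.9 jig xy mm [-62.9   0.4] z 36.9 yaw 6.67 tilt [0.0023 0.0002] Fjig [-0.61 -0.19] Fz 1.12 open 0.5
t 44.4 jig xy mm [-51.2   0.3] z 35.8 yaw 6.66 tilt [-0.0005 -0.0001] Fjig [-0.19 -0.44] Fz -0.09 open 0.5
```

View pics/s18z.png

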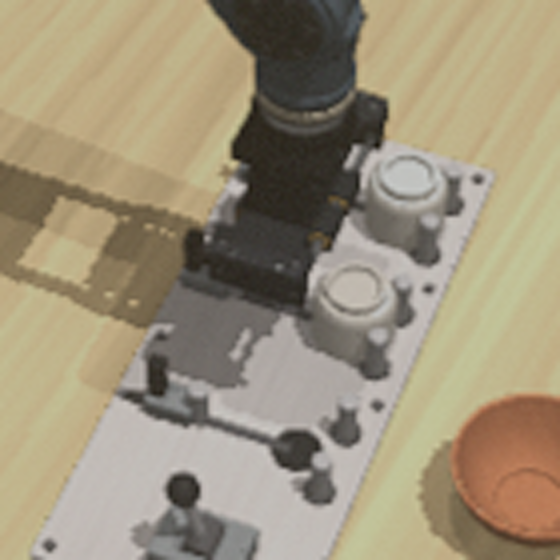

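```bash
python3 -m crank '[[[0,0.5,0],[0,0,0]],[[0,0.1,0],[0,0,0]],[[0,0,0],[0,0,0]],[[0,0,0],[0,0,0]],[[0,0,0],[0,0,0]]]' >/dev/null;python3 st.py
python3 -m crank '[[[0,0.1,0],[0,0,0]],[[0,0,0],[0,0,0]],[[0,0,0],[0,0,0]]]'>/dev/null;python3 st.py
python3 -m crank '[[[0,0.1,0],[0,0,0]],[[0,0,0],[0,0,0]],[[0,0,0],[0,0,0]]]'>/dev/null;python3 st.py
python3 -m crank '[[[0,0.1,0],[0,0,0]],[[0,0,0],[0,0,0]],[[0,0,0],[0,0,0]]]'>/dev/null;python3 st.py
```

```text
t 45.0 jig xy mm [-45.    0.3] z 35.8 yaw 6.66 tilt [-0.0003 -0.    ] Fjig [ 0.03 -0.48] Fz -0.73 open 0.4
t 45.3 jig xy mm [-43.9   0.3] z 35.9 yaw 6.66 tilt [ 0. -0.] Fjig [ 0.24 -0.06] Fz -0.28 open 0.2
t 45.6 jig xy mm [-42.8   0.3] z 35.9 yaw 6.66 tilt [0.0001 0.    ] Fjig [-0.21 -0.14] Fz -0.68 open 0.6
t 45.9 jig xy mm [-41.8   0.3] z 35.9 yaw 6.66 tilt [0. 0.] Fjig [-0.02  1.24] Fz -0.38 open 0.2
```

```bash
python3 -m crank '[[[0,0.1,0],[0,0,0]],[[0,0,0],[0,0,0]],[[0,0,0],[0,0,0]]]'>/dev/null;python3 st.py
python3 -m crank '[[[0,0.1,0],[0,0,0]],[[0,0,0],[0,0,0]],[[0,0,0],[0,0,0]]]'>/dev/null;python3 st.py
python3 -m crank '[[[0,0.1,0],[0,0,0]],[[0,0,0],[0,0,0]],[[0,0,0],[0,0,0]]]'>/dev/null;python3 st.py
```

```text
t 46.2 jig xy mm [-40.8   0.3] z 35.9 yaw 6.66 tilt [0.0001 0.    ] Fjig [-0.03  0.39] Fz -0.17 open 0.4
t 46.5 jig xy mm [-39.8   0.3] z 35.8 yaw 6.66 tilt [ 0. -0.] Fjig [ 0.6 -0.2] Fz -0.03 open 0.6
t 46.8 jig xy mm [-38.8   0.3] z 35.9 yaw 6.66 tilt [0. 0.] Fjig [0.09 0.07] Fz 0.07 open 0.4
```

```bash
python3 -m crank '[[[0,0.1,0],[0,0,0]],[[0,0,0],[0,0,0]],[[0,0,0],[0,0,0]]]'>/dev/null;python3 st.py
python3 -m crank '[[[0,0.1,0],[0,0,0]],[[0,0,0],[0,0,0]],[[0,0,0],[0,0,0]]]'>/dev/null;python3 st.py
python3 - <<'E'
from h import *
c=save('wrist','w19.png')
E
```

```text
t 47.1 jig xy mm [-37.8   0.3] z 35.9 yaw 6.66 tilt [0. 0.] Fjig [0.95 0.3 ] Fz 0.12 open 0.3
t 47.4 jig xy mm [-36.8   0.3] z 35.9 yaw 6.66 tilt [0. 0.] Fjig [-0.06  0.58] Fz 0.66 open 0.3
```

View pics/w19.png

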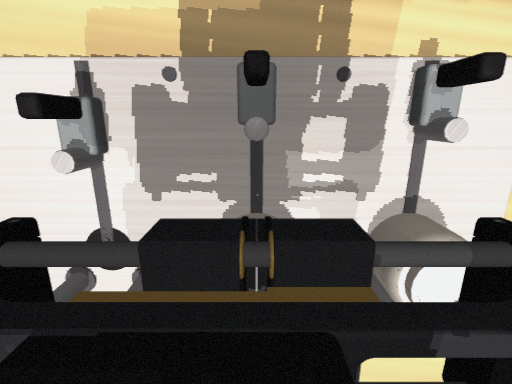

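```bash
python3 -m crank '[[[0,0.1,0],[0,0,0]],[[0,0,0],[0,0,0]],[[0,0,0],[0,0,0]]]'>/dev/null;python3 st.py
python3 -m crank '[[[0,0.1,0],[0,0,0]],[[0,0,0],[0,0,0]],[[0,0,0],[0,0,0]]]'>/dev/null;python3 st.py
python3 - <<'E'
from h import *
c=save('scene','s20.png')['pixels'][:,:,::-1]
cv2.imwrite('pics/s20z.png',cv2.resize(c[60:200,200:340],None,fx=4,fy=4,interpolation=cv2.INTER_CUBIC))
E
```

```text
t 47.75 jig xy mm [-35.8   0.3] z 35.8 yaw 6.66 tilt [ 0. -0.] Fjig [-0.22 -0.07] Fz 0.72 open 0.3
t 48.05 jig xy mm [-34.8   0.3] z 35.8 yaw 6.66 tilt [0. 0.] Fjig [-0.21  0.7 ] Fz -0.46 open 0.8
```

View pics/s20z.png

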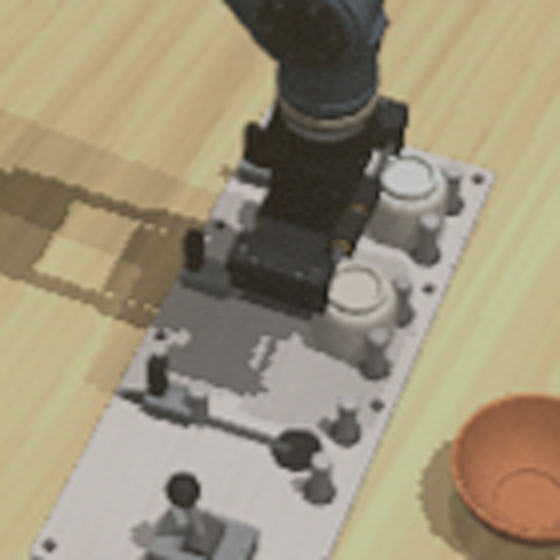

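```bash
python3 -m crank '[[[0,0.1,0],[0,0,0]],[[0,0,0],[0,0,0]],[[0,0,0],[0,0,0]]]'>/dev/null;python3 st.py
python3 -m crank '[[[0,0.1,0],[0,0,0]],[[0,0,0],[0,0,0]],[[0,0,0],[0,0,0]]]'>/dev/null;python3 st.py
python3 -m crank '[[[0,0.1,0],[0,0,0]],[[0,0,0],[0,0,0]],[[0,0,0],[0,0,0]]]'>/dev/null;python3 st.py
python3 - <<'E'
from h import *
c=save('top','t20.png')['pixels'][:,:,::-1]
cv2.imwrite('pics/t20z.png',cv2.resize(c[175:285,85:285],None,fx=4,fy=4,interpolation=cv2.INTER_CUBIC))
E
```

```text
t 48.4 jig xy mm [-34.4   0.3] z 35.8 yaw 6.66 tilt [-0.001  -0.0001] Fjig [-0.99 -0.2 ] Fz 0.62 open 0.9
t 48.7 jig xy mm [-34.2   0.3] z 35.7 yaw 6.67 tilt [-0.0026 -0.0004] Fjig [-4.53 -0.74] Fz 2.0 open 0.3
t 49.0 jig xy mm [-34.2   0.3] z 35.6 yaw 6.67 tilt [-0.0047 -0.0006] Fjig [-4.99 -0.2 ] Fz 4.66 open 0.4
```

View pics/t20z.png

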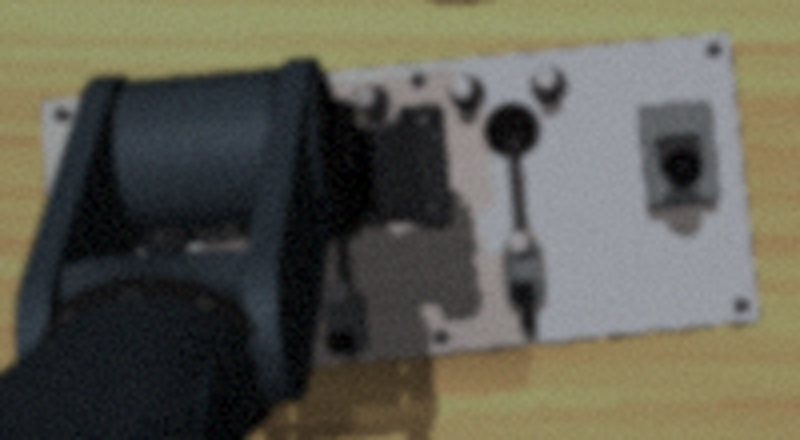

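```bash
python3 -m crank '[[[0,-0.5,0],[0,0,0]],[[0,-1,0],[0,0,0]],[[0,-1,-1],[0,0,0]],[[0,0,-4],[0,0,0]],[[3,0,-3],[0,0,0]],[[4.7,0,0],[0,0,0]],[[4.7,0,0],[0,0,0]],[[0,0,0],[0,0,0]],[[0,0,0],[0,0,0]],[[0,0,0],[0,0,0]]]'>/dev/null;python3 st.py
```

```text
t 50.05 jig xy mm [-57.2 123.5] z 116.0 yaw 6.64 tilt [-0.     -0.0005] Fjig [ 0.41 -0.34] Fz -0.04 open 0.3
```

```bash
python3 -m crank '[[[0.15,0,3],[0,0,0]],[[0,0,3],[0,0,0]],[[0,0,2],[0,0,0]],[[0,0,0],[0,0,0]],[[0,0,0],[0,0,0]],[[0,1,0],[0,0,0]],[[0,0.8,0],[0,0,0]],[[0,0,0],[0,0,0]],[[0,0,0],[0,0,0]],[[0,0,0],[0,0,0]]]' >/dev/null;python3 st.py
python3 -m crank '[[[0,0.1,0],[0,0,0]],[[0,0.1,0],[0,0,0]],[[0,0,0],[0,0,0]],[[0,0,0],[0,0,0]]]'>/dev/null;python3 st.py
```

```text
t 51.05 jig xy mm [-39.1 125.8] z 36.1 yaw 6.66 tilt [-0.0001  0.    ] Fjig [-0.7  -1.17] Fz 0.16 open 0.7
t 51.45 jig xy mm [-37.  125.8] z 35.8 yaw 6.66 tilt [-0.0001 -0.0001] Fjig [ 0.07 -0.44] Fz 0.81 open 0.7
```

```bash
python3 -m crank '[[[-0.04,0.1,0],[0,0,0]],[[0,0.1,0],[0,0,0]],[[0,0,0],[0,0,0]],[[0,0,0],[0,0,0]]]'>/dev/null;python3 st.py
python3 -m crank '[[[0,0.1,0],[0,0,0]],[[0,0,0],[0,0,0]],[[0,0,0],[0,0,0]]]'>/dev/null;python3 st.py
python3 -m crank '[[[0,0.1,0],[0,0,0]],[[0,0,0],[0,0,0]],[[0,0,0],[0,0,0]]]'>/dev/null;python3 st.py
```

```text
t 51.85 jig xy mm [-34.9 125.3] z 35.8 yaw 6.65 tilt [-0.0001 -0.    ] Fjig [0.94 0.29] Fz 0.31 open 0.9
t 52.15 jig xy mm [-34.4 125.3] z 35.8 yaw 6.66 tilt [-0.0009 -0.0003] Fjig [-1.71  0.12] Fz -0.08 open 0.4
t 52.45 jig xy mm [-34.2 125.3] z 35.7 yaw 6.66 tilt [-0.0024 -0.0006] Fjig [-3.87 -0.43] Fz 2.6 open 0.7
```

```bash
python3 -m crank '[[[0,-0.5,0],[0,0,0]],[[0,-1,0],[0,0,0]],[[0,-0.5,-1],[0,0,0]],[[0,0,-4],[0,0,0]],[[0,0,-4],[0,0,0]],[[-3,2,-2],[0,0,0]],[[-3.2,4,0],[0,0,0]],[[0,2.5,0],[0,0,0]],[[0,0,0],[0,0,0]],[[0,0,0],[0,0,0]],[[0,0,0],[0,0,0]]]' >/dev/null;python3 st.py
python3 - <<'E'
from h import *
c=save('wrist','w21.png')['pixels'][:,:,::-1]
cv2.imwrite('pics/w21z.png',cv2.resize(c[60:220,100:400],None,fx=2.6,fy=2.6,interpolation=cv2.INTER_CUBIC))
E
```

```text
t 53.55 jig xy mm [29.4 64.6] z 145.6 yaw 6.7 tilt [-0.002  -0.0003] Fjig [-0.36  1.05] Fz 0.15 open 0.2
```

View pics/w21z.png

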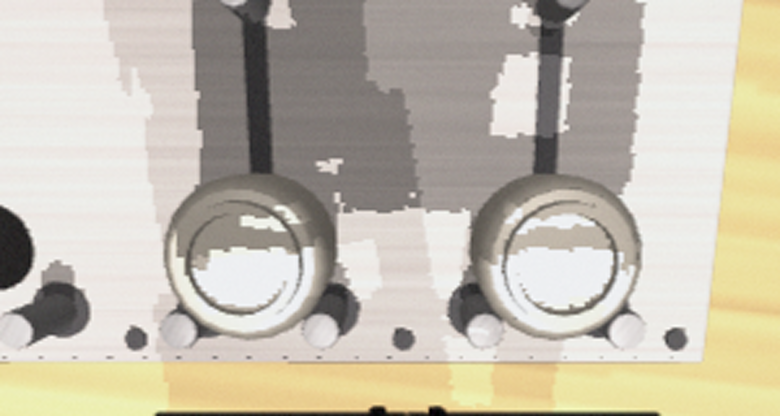

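```bash
python3 -m crank '[[[1.2,-4,0],[0,0,0]],[[1.2,-4,0],[0,0,0]],[[1.2,-4,0],[0,0,0]],[[1.2,-4,0],[0,0,0]],[[1.2,-3.7,0],[0,0,0]],[[0,0,0],[0,0,0]],[[0,0,0],[0,0,0]],[[0,0,0],[0,0,0]]]' >/dev/null;python3 st.py
```

```text
t 54.4 jig xy mm [-164.7  124.5] z 146.3 yaw 6.68 tilt [0.0021 0.0007] Fjig [0.42 0.13] Fz 0.56 open 0.5
```

```bash
python3 -m crank '[[[0,-0.3,3],[0,0,0]],[[0,0,4],[0,0,0]],[[0,0,3],[0,0,0]],[[0,0,0],[0,0,0]],[[0,0,0],[0,0,0]],[[0,0,0],[0,0,0]]]' >/dev/null;python3 st.py
python3 -m crank '[[[0,1,0],[0,0,0]],[[0,0.8,0],[0,0,0]],[[0,0,0],[0,0,0]],[[0,0,0],[0,0,0]],[[0,0,0],[0,0,0]]]' >/dev/null;python3 st.py
python3 - <<'E'
from h import *
c=save('scene','s22.png')['pixels'][:,:,::-1]
cv2.imwrite('pics/s22z.png',cv2.resize(c[60:200,200:340],None,fx=4,fy=4,interpolation=cv2.INTER_CUBIC))
E
```

```text
t 55.0 jig xy mm [-167.   124.3] z 47.0 yaw 6.63 tilt [0.0029 0.0012] Fjig [0.57 0.11] Fz -0.25 open 0.5
t 55.5 jig xy mm [-151.1  124.1] z 46.0 yaw 6.66 tilt [-0.0003 -0.0001] Fjig [-0.34 -0.74] Fz -0.12 open 0.4
```

View pics/s22z.png

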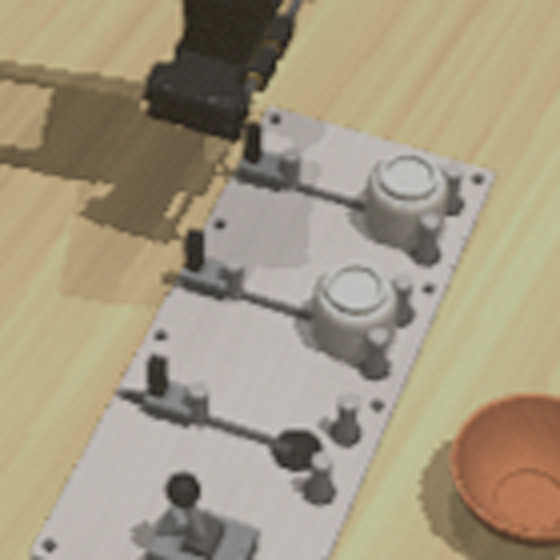

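Push jaw 1 forward 6 cm in steps, then feel for the cup.

```bash
python3 -m crank '[[[0,0.6,0],[0,0,0]],[[0,0.6,0],[0,0,0]],[[0,0.6,0],[0,0,0]],[[0,0.6,0],[0,0,0]],[[0,0.6,0],[0,0,0]],[[0,0.6,0],[0,0,0]],[[0,0.6,0],[0,0,0]],[[0,0.6,0],[0,0,0]],[[0,0.6,0],[0,0,0]],[[0,0,0],[0,0,0]],[[0,0,0],[0,0,0]]]' >/dev/null;python3 st.py
python3 -m crank '[[[0,0.3,0],[0,0,0]],[[0,0.2,0],[0,0,0]],[[0,0,0],[0,0,0]],[[0,0,0],[0,0,0]],[[0,0,0],[0,0,0]]]' >/dev/null;python3 st.py
python3 -m crank '[[[0,0.2,0],[0,0,0]],[[0,0,0],[0,0,0]],[[0,0,0],[0,0,0]],[[0,0,0],[0,0,0]]]' >/dev/null;python3 st.py
```

```text
t 56.65 jig xy mm [-97.  124.1] z 45.8 yaw 6.65 tilt [-0.0004 -0.0001] Fjig [-0.67 -0.87] Fz -0.34 open 0.1
t 57.15 jig xy mm [-92.  124.1] z 45.8 yaw 6.66 tilt [-0.0002 -0.0001] Fjig [-0.25  0.27] Fz 0.35 open 0.3
t 57.55 jig xy mm [-89.9 124.1] z 45.8 yaw 6.66 tilt [-0.0001 -0.    ] Fjig [ 0.32 -0.29] Fz 0.89 open 0.4
```

```bash
python3 - <<'E'
from h import *
c=save('scene','s23.png')['pixels'][:,:,::-1]
cv2.imwrite('pics/s23z.png',cv2.resize(c[80:180,240:340],None,fx=6,fy=6,interpolation=cv2.INTER_CUBIC))
E
```

```text
(no output)
```

View pics/s23z.png

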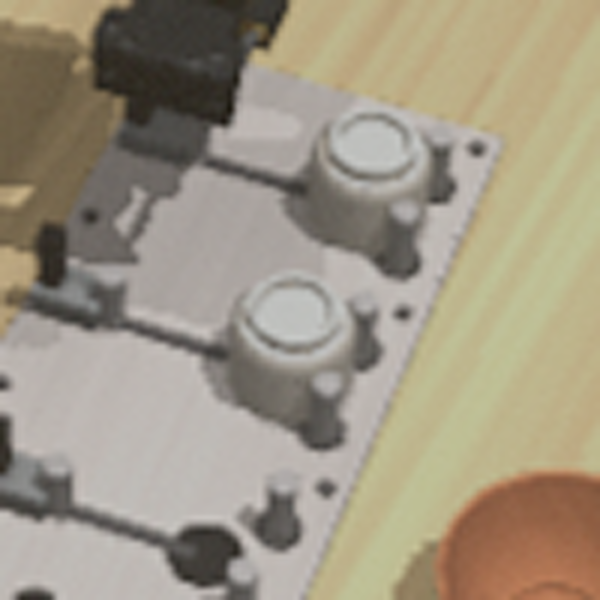

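```bash
python3 - <<'E'
from h import *
save('wrist','w23.png');save('top','t23.png')
E
```

```text
(no output)
```

View pics/w23.png

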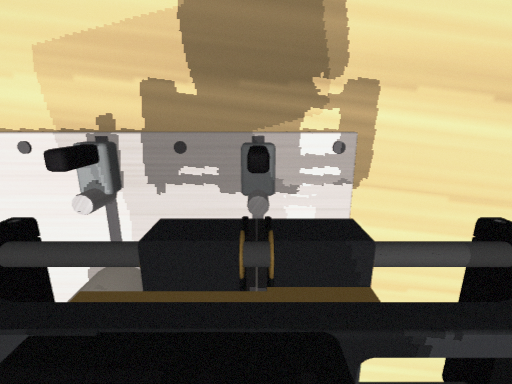

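View pics/t23.png

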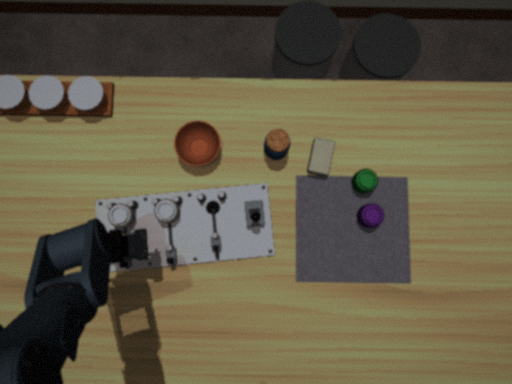

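```bash
python3 -m crank '[[[0,0,-3],[0,0,0]],[[0,0,-4],[0,0,0]],[[0.1,-2.6,0],[0,0,0]],[[0,-2,0],[0,0,0]],[[0,0,0],[0,0,0]],[[0,0,0],[0,0,0]],[[0,0,0],[0,0,0]],[[0,0,0],[0,0,0]]]' -1 >/dev/null;python3 st.py
```

```text
t 58.5 jig xy mm [-134.5  125.2] z 115.7 yaw 6.64 tilt [0.001  0.0003] Fjig [-0.38  0.35] Fz 0.93 open 56.5
```

```bash
python3 -m crank '[[[0,0,0],[0,0,0]],[[0,0,0],[0,0,0]],[[0,0,0],[0,0,0]],[[0,0,4],[0,0,0]],[[0,0,3],[0,0,0]],[[0,0,1],[0,0,0]],[[0,0,0],[0,0,0]],[[0,0,0],[0,0,0]],[[0,0,0],[0,0,0]]]' >/dev/null;python3 st.py
python3 -m crank '[[[0,0,0],[0,0,0]],[[0,0,0],[0,0,0]],[[0,0,0],[0,0,0]],[[0,0,0],[0,0,0]],[[0,0,0],[0,0,0]],[[0,0,0],[0,0,0]],[[0,0,0],[0,0,0]],[[0,0,0],[0,0,0]],[[0,0,0],[0,0,0]],[[0,0,0],[0,0,0]]]' 1 >/dev/null;python3 st.py
```

```text
t 59.4 jig xy mm [-134.7  125.5] z 37.1 yaw 6.66 tilt [0.0026 0.001 ] Fjig [ 0.68 -0.1 ] Fz -0.53 open 87.1
t 60.4 jig xy mm [-135.9  125.1] z 35.8 yaw 6.66 tilt [-0.0001 -0.    ] Fjig [ 0.27 -0.22] Fz 0.31 open 15.0
```

```bash
python3 -m crank '[[[0,0.3,0],[0,0,0]],[[0,0.6,0],[0,0,0]],[[0,0.6,0],[0,0,0]],[[0,0.6,0],[0,0,0]],[[0,0.6,0],[0,0,0]],[[0,0.6,0],[0,0,0]],[[0,0.6,0],[0,0,0]],[[0,0.6,0],[0,0,0]],[[0,0.6,0],[0,0,0]],[[0,0.3,0],[0,0,0]],[[0,0,0],[0,0,0]],[[0,0,0],[0,0,0]]]' >/dev/null;python3 st.py
python3 -m crank '[[[0,0.2,0],[0,0,0]],[[0,0,0],[0,0,0]],[[0,0,0],[0,0,0]],[[0,0,0],[0,0,0]]]' >/dev/null;python3 st.py
python3 - <<'E'
from h import *
c=save('scene','s24.png')['pixels'][:,:,::-1]
cv2.imwrite('pics/s24z.png',cv2.resize(c[80:180,240:340],None,fx=6,fy=6,interpolation=cv2.INTER_CUBIC))
save('wrist','w24.png')
E
```

```text
t 61.6 jig xy mm [-80.5 125.2] z 35.9 yaw 6.66 tilt [0.0028 0.0007] Fjig [1.94 0.86] Fz -1.56 open 13.4
t 62.0 jig xy mm [-80.1 125.2] z 35.9 yaw 6.66 tilt [-0.0003  0.    ] Fjig [-1.53  3.45] Fz -0.34 open 13.3
```

View pics/s24z.png

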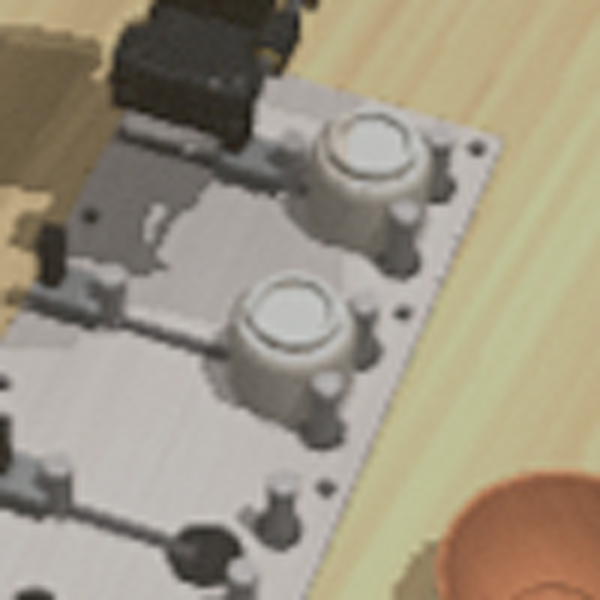

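View pics/w24.png

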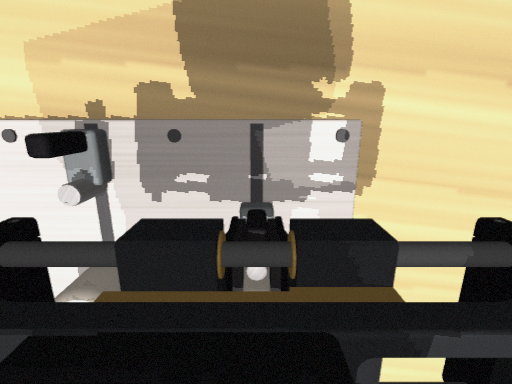

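```bash
python3 -m crank '[[[0,0.1,0],[0,0,0]],[[0,0,0],[0,0,0]],[[0,0.1,0],[0,0,0]],[[0,0,0],[0,0,0]],[[0,0,0],[0,0,0]]]' >/dev/null;python3 st.py
python3 -m crank '[[[0,0.1,0],[0,0,0]],[[0,0,0],[0,0,0]],[[0,0,0],[0,0,0]]]' >/dev/null;python3 st.py
python3 -m crank '[[[0,0.1,0],[0,0,0]],[[0,0,0],[0,0,0]],[[0,0,0],[0,0,0]]]' >/dev/null;python3 st.py
python3 -m crank '[[[0,0.1,0],[0,0,0]],[[0,0,0],[0,0,0]],[[0,0,0],[0,0,0]]]' >/dev/null;python3 st.py
```

```text
t 62.6 jig xy mm [-77.8 125.2] z 35.8 yaw 6.66 tilt [0.0001 0.0001] Fjig [-1.65  3.15] Fz 0.75 open 13.3
t 62.9 jig xy mm [-76.7 125.2] z 35.8 yaw 6.65 tilt [0.0003 0.0002] Fjig [-1.91  3.22] Fz 0.22 open 13.4
t 63.2 jig xy mm [-76.6 125.2] z 35.9 yaw 6.66 tilt [-0.0015 -0.0003] Fjig [-4.03  4.09] Fz 1.82 open 13.4
t 63.5 jig xy mm [-76.6 125.1] z 35.8 yaw 6.65 tilt [-0.0034 -0.0006] Fjig [-4.85  4.33] Fz 2.81 open 13.1
```

```bash
python3 -m crank '[[[0,-0.1,0],[0,0,0]],[[0,0,0],[0,0,0]],[[0,0,0],[0,0,0]]]' >/dev/null;python3 st.py
python3 -m crank '[[[0,0,0],[0,0,0]],[[0,0,0],[0,0,0]],[[0,0,0],[0,0,0]],[[0,0,0],[0,0,0]],[[0,0,-3],[0,0,0]],[[0,0,-3],[0,0,0]],[[0,0,-2],[0,0,0]],[[0,0,0],[0,0,0]],[[0,0,0],[0,0,0]]]' -1 >/dev/null;python3 st.py
python3 - <<'E'
from h import *
c=save('scene','s25.png')['pixels'][:,:,::-1]
cv2.imwrite('pics/s25z.png',cv2.resize(c[80:180,240:340],None,fx=6,fy=6,interpolation=cv2.INTER_CUBIC))
c=save('wrist','w25.png')
E
```

```text
t 63.8 jig xy mm [-76.6 125.2] z 35.8 yaw 6.65 tilt [-0.0015 -0.0002] Fjig [-3.89  3.28] Fz 1.3 open 13.4
t 64.7 jig xy mm [-75.7 124.9] z 115.9 yaw 6.65 tilt [0.0007 0.    ] Fjig [-0.16  0.25] Fz 0.97 open 77.3
```

View pics/s25z.png

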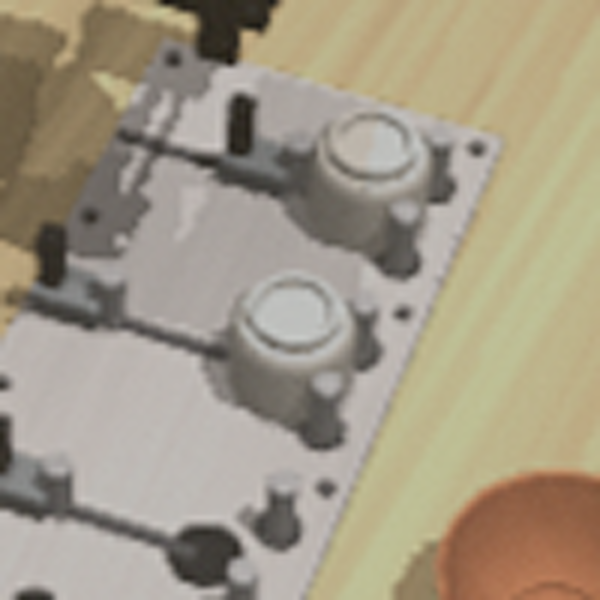

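Jaw 1 touches its cup. Now jaw 2 at (≈-135, 0.2).

```bash
python3 -m crank '[[[-4,-2,0],[0,0,0]],[[-4,-2,0],[0,0,0]],[[-4,-1.9,0],[0,0,0]],[[-0.5,0,0],[0,0,0]],[[0,0,0],[0,0,0]],[[0,0,0],[0,0,0]],[[0,0,0],[0,0,0]]]'  >/dev/null;python3 st.py
python3 - <<'E'
from h import *
c=save('wrist','w26.png')
E
```

```text
t 65.5 jig xy mm [-134.    1.] z 115.6 yaw 6.73 tilt [0.0005 0.0003] Fjig [-0.13 -1.04] Fz -0.48 open 86.9
```

View pics/w26.png

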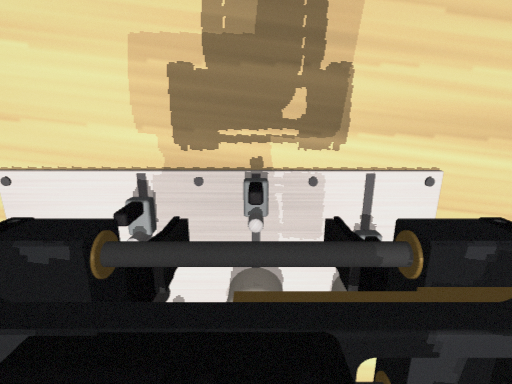

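```bash
python3 -m crank '[[[-0.1,-0.05,4],[0,0,0]],[[0,0,3],[0,0,0]],[[0,0,1],[0,0,0]],[[0,0,0],[0,0,0]],[[0,0,0],[0,0,0]],[[0,0,0],[0,0,0]],[[0,0,0],[0,0,0]]]' >/dev/null;python3 st.py
python3 -m crank '[[[0,0,0],[0,0,0]],[[0,0,0],[0,0,0]],[[0,0,0],[0,0,0]],[[0,0,0],[0,0,0]],[[0,0,0],[0,0,0]],[[0,0,0],[0,0,0]],[[0,0,0],[0,0,0]],[[0,0,0],[0,0,0]],[[0,0,0],[0,0,0]],[[0,0,0],[0,0,0]]]' 1 >/dev/null;python3 st.py
```

```text
t 66.25 jig xy mm [-134.4   -0.8] z 37.0 yaw 6.67 tilt [0.0026 0.0003] Fjig [0.29 0.54] Fz 0.47 open 87.0
t 67.25 jig xy mm [-135.4   -0.7] z 35.8 yaw 6.63 tilt [-0.0001  0.0004] Fjig [-0.39 12.99] Fz 0.48 open 15.1
```

```bash
python3 -m crank '[[[0.08,0,0],[0,0,0]],[[0,0.3,0],[0,0,0]],[[0,0.6,0],[0,0,0]],[[0,0.6,0],[0,0,0]],[[0,0.6,0],[0,0,0]],[[0,0.6,0],[0,0,0]],[[0,0.6,0],[0,0,0]],[[0,0.6,0],[0,0,0]],[[0,0.6,0],[0,0,0]],[[0,0.6,0],[0,0,0]],[[0,0.4,0],[0,0,0]],[[0,0,0],[0,0,0]]]' >/dev/null;python3 st.py
python3 -m crank '[[[0,0.1,0],[0,0,0]],[[0,0,0],[0,0,0]],[[0,0,0],[0,0,0]],[[0,0,0],[0,0,0]]]' >/dev/null;python3 st.py
python3 -m crank '[[[0,0.1,0],[0,0,0]],[[0,0,0],[0,0,0]],[[0,0,0],[0,0,0]]]' >/dev/null;python3 st.py
python3 -m crank '[[[0,0.1,0],[0,0,0]],[[0,0,0],[0,0,0]],[[0,0,0],[0,0,0]]]' >/dev/null;python3 st.py
```

```text
t 68.45 jig xy mm [-78.6   0.1] z 35.9 yaw 6.63 tilt [0.0024 0.0007] Fjig [0.17 5.01] Fz -0.55 open 13.5
t 68.85 jig xy mm [-78.6   0.1] z 35.8 yaw 6.64 tilt [0.0011 0.0005] Fjig [-1.2   4.64] Fz 0.95 open 13.5
t 69.15 jig xy mm [-78.2   0.1] z 35.9 yaw 6.65 tilt [0.0001 0.0003] Fjig [-1.62  5.36] Fz 0.74 open 13.4
t 69.45 jig xy mm [-77.3   0.1] z 35.8 yaw 6.65 tilt [-0.0001  0.0003] Fjig [-2.09  5.16] Fz 1.63 open 13.3
```

```bash
python3 -m crank '[[[0,0.1,0],[0,0,0]],[[0,0,0],[0,0,0]],[[0,0,0],[0,0,0]]]' >/dev/null;python3 st.py
python3 -m crank '[[[0,0.1,0],[0,0,0]],[[0,0,0],[0,0,0]],[[0,0,0],[0,0,0]]]' >/dev/null;python3 st.py
python3 -m crank '[[[0,0.1,0],[0,0,0]],[[0,0,0],[0,0,0]],[[0,0,0],[0,0,0]]]' >/dev/null;python3 st.py
```

```text
t 69.75 jig xy mm [-76.3   0.1] z 35.8 yaw 6.65 tilt [-0.0002  0.0003] Fjig [-1.82  5.01] Fz 0.82 open 13.5
t 70.05 jig xy mm [-75.3   0.1] z 35.8 yaw 6.65 tilt [-0.0002  0.0003] Fjig [-1.8   4.92] Fz 1.42 open 13.2
t 70.35 jig xy mm [-75.3   0.1] z 35.8 yaw 6.66 tilt [-0.0021  0.    ] Fjig [-3.19  4.36] Fz 2.16 open 13.4
```

Contact at -75.3 (60 mm of travel). One more small press to confirm, then release.

```bash
python3 -m crank '[[[0,0.05,0],[0,0,0]],[[0,0,0],[0,0,0]],[[0,0,0],[0,0,0]]]' >/dev/null;python3 st.py
python3 -m crank '[[[0,-0.07,0],[0,0,0]],[[0,0,0],[0,0,0]],[[0,0,0],[0,0,0]]]' >/dev/null;python3 st.py
python3 -m crank '[[[0,0,0],[0,0,0]],[[0,0,0],[0,0,0]],[[0,0,0],[0,0,0]],[[0,0,0],[0,0,0]],[[0,0,-3],[0,0,0]],[[0,0,-3],[0,0,0]],[[0,0,-4],[0,0,0]],[[2,4,-3],[0,0,0]],[[4,4,0],[0,0,0]],[[0,3,0],[0,0,0]],[[0,0,0],[0,0,0]],[[0,0,0],[0,0,0]]]' -1 >/dev/null;python3 -m crank '[[[0,0,0],[0,0,0]]]' >/dev/null;python3 st.py
python3 - <<'E'
from h import *
c=save('wrist','w27.png')['pixels'][:,:,::-1]
cv2.imwrite('pics/w27z.png',cv2.resize(c[40:220,0:400],None,fx=2,fy=2,interpolation=cv2.INTER_CUBIC))
c=save('scene','s27.png')['pixels'][:,:,::-1]
cv2.imwrite('pics/s27z.png',cv2.resize(c[80:220,200:340],None,fx=4.2,fy=4.2,interpolation=cv2.INTER_CUBIC))
E
```

```text
t 70.65 jig xy mm [-75.3   0.1] z 35.8 yaw 6.66 tilt [-0.0031 -0.0001] Fjig [-3.62  4.2 ] Fz 3.95 open 13.1
t 70.95 jig xy mm [-75.3   0.1] z 35.9 yaw 6.65 tilt [-0.0016  0.0001] Fjig [-3.44  4.28] Fz 2.36 open 13.1
t 72.25 jig xy mm [26.2 53.4] z 163.0 yaw 6.64 tilt [-0.0028 -0.0007] Fjig [0.22 0.2 ] Fz 0.25 open 86.4
```

View pics/w27z.png

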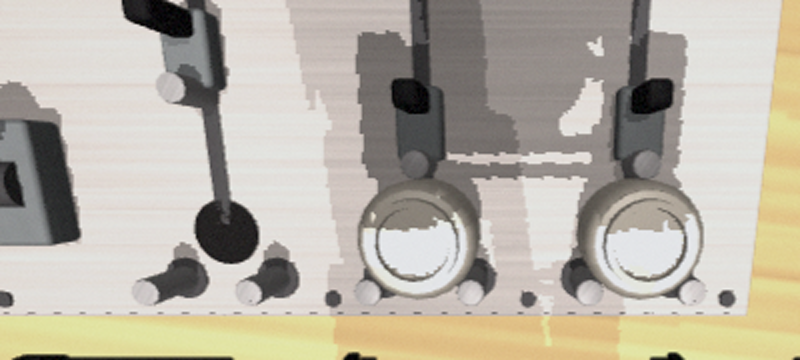

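View pics/s27z.png

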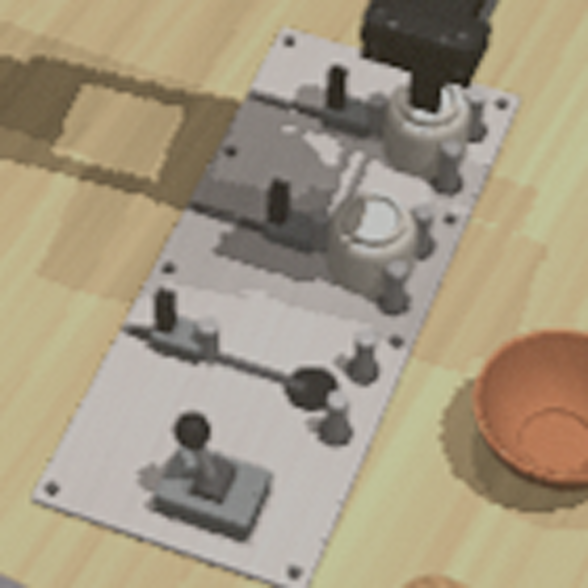

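```bash
python3 - <<'E'
from h import *
from st import inv
A=load('w6');B=load('w10');C=load('w2')
X,r=tri([(A,409,193),(B,480.5,176.5),(C,96,136)]);print(X,r,inv(X))
X,r=tri([(A,409,193),(C,96,136)]);print(X,r,inv(X))
for c,p in((A,(409,193)),(B,(480.5,176.5)),(C,(96,136))): print(inv(onz(c,*p,.085)))
E
```

```text
[ 0.55744592 -0.06959656  0.08980747] [array([0.4, 0. ]), array([-0.8,  0.8]), array([-0.1, -0.5])] [ -44.9 -239.7]
[ 0.55788168 -0.06978362  0.08930376] [array([-0. ,  0.2]), array([ 0. , -0.2])] [ -44.5 -239.9]
[ -43.6 -237.4]
[ -44.6 -235.2]
[ -44.  -242.5]
```

```bash
python3 -m crank '[[[-3,-0.7,0],[0,0,0]],[[-4,-1,0],[0,0,0]],[[-4,-1,0],[0,0,0]],[[-4,-1,0],[0,0,0]],[[-4,-1,0],[0,0,0]],[[-4,-1,0],[0,0,0]],[[-4,-1,0],[0,0,0]],[[-2.3,-0.4,0],[0,0,0]],[[0,0,0],[0,0,0]],[[0,0,0],[0,0,0]],[[0,0,0],[0,0,0]],[[0,0,0],[0,0,0]]]' >/dev/null;python3 st.py
python3 - <<'E'
from h import *
from st import inv
c=save('wrist','w28.png')
print(proj(c,[.5577,-.0697,.089]))
E
```

```text
t 73.55 jig xy mm [ -43.1 -237.8] z 163.7 yaw 6.75 tilt [-0.0004  0.0003] Fjig [0.95 1.21] Fz -0.21 open 87.1
[253.95245657 191.44135863]
```

View pics/w28.png

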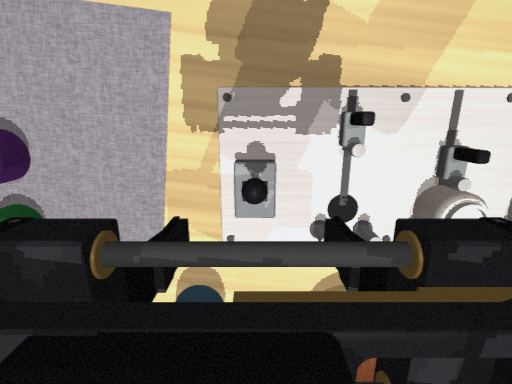

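```bash
python3 -m crank '[[[-0.2,-0.15,3],[0,0,0]],[[0,0,4],[0,0,0]],[[0,0,2.4],[0,0,0]],[[0,0,0],[0,0,0]],[[0,0,0],[0,0,0]],[[0,0,0],[0,0,0]],[[0,0,0],[0,0,0]]]' >/dev/null;python3 st.py
```

```text
t 74.3 jig xy mm [ -43.2 -241.5] z 71.4 yaw 6.68 tilt [ 0.0033 -0.0011] Fjig [-0.25  0.7 ] Fz 0.16 open 86.9
```

```bash
python3 -m crank '[[[0.12,-0.05,0.1],[0,0,0]],[[0,0,0],[0,0,0]],[[0,0,0],[0,0,0]],[[0,0,0],[0,0,0]]]' >/dev/null;python3 st.py
python3 -m crank '[[[0,0,0],[0,0,0]],[[0,0,0],[0,0,0]],[[0,0,0],[0,0,0]],[[0,0,0],[0,0,0]],[[0,0,0],[0,0,0]],[[0,0,0],[0,0,0]],[[0,0,0],[0,0,0]],[[0,0,0],[0,0,0]],[[0,0,0],[0,0,0]]]' 1 >/dev/null;python3 st.py
```

```text
t 74.7 jig xy mm [ -45. -240.] z 68.9 yaw 6.65 tilt [ 0.0002 -0.0001] Fjig [0.62 0.17] Fz -0.09 open 87.2
t 75.6 jig xy mm [ -45.1 -239.8] z 68.7 yaw 6.64 tilt [-0.0001  0.0003] Fjig [0.47 0.88] Fz 1.17 open 23.4
```

```bash
python3 -m crank '[[[0,0.5,-0.1],[0,0,0]],[[0,0.5,-0.05],[0,0,0]],[[0,0.5,-0.01],[0,0,0]],[[0,0.5,0.03],[0,0,0]],[[0,0.5,0.07],[0,0,0]],[[0,0,0],[0,0,0]],[[0,0,0],[0,0,0]]]' >/dev/null;python3 st.py
python3 -m crank '[[[0,0.5,0.12],[0,0,0]],[[0,0.5,0.16],[0,0,0]],[[0,0.4,0.17],[0,0,0]],[[0,0,0],[0,0,0]],[[0,0,0],[0,0,0]],[[0,0,0],[0,0,0]]]' >/dev/null;python3 st.py
python3 - <<'E'
from h import *
save('wrist','w29.png')
c=save('scene','s29.png')['pixels'][:,:,::-1]
cv2.imwrite('pics/s29z.png',cv2.resize(c[80:220,200:340],None,fx=4.2,fy=4.2,interpolation=cv2.INTER_CUBIC))
E
```

```text
t 76.3 jig xy mm [ -17.5 -239.9] z 70.7 yaw 6.63 tilt [0.0047 0.0001] Fjig [1.12 2.08] Fz 7.64 open 22.2
t 76.9 jig xy mm [  -1.  -239.9] z 67.3 yaw 6.6 tilt [0.0101 0.    ] Fjig [4.58 3.2 ] Fz 8.09 open 21.4
```

View pics/s29z.png

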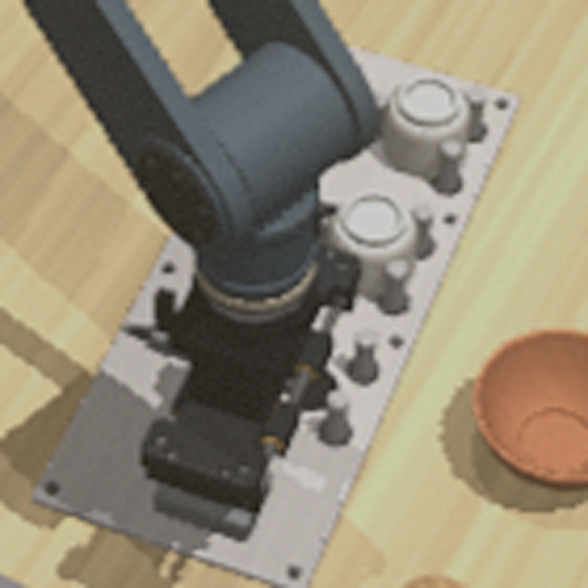

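View pics/w29.png

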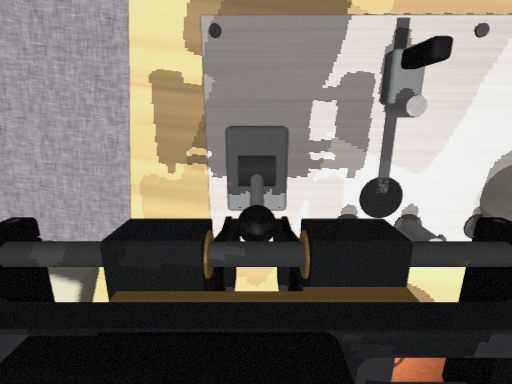

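```bash
python3 -m crank '[[[0,0.1,0.1],[0,0,0]],[[0,0,0],[0,0,0]],[[0,0,0],[0,0,0]]]' >/dev/null;python3 st.py
python3 -m crank '[[[0,0.1,0.05],[0,0,0]],[[0,0,0],[0,0,0]],[[0,0,0],[0,0,0]]]' >/dev/null;python3 st.py
```

```text
t 77.3 jig xy mm [   0.3 -239.9] z 66.7 yaw 6.59 tilt [ 0.0109 -0.    ] Fjig [2.84 3.17] Fz 11.22 open 20.9
t 77.6 jig xy mm [   1.2 -239.9] z 66.3 yaw 6.6 tilt [ 0.0107 -0.0001] Fjig [2.53 3.18] Fz 9.7 open 21.7
```

```bash
python3 -m crank '[[[0,0,0],[0,0,0]],[[0,0,0],[0,0,0]],[[0,0,0],[0,0,0]],[[0,0,0],[0,0,0]],[[0,0,-2],[0,0,0]],[[0,0,-3],[0,0,0]],[[0,0,-4],[0,0,0]],[[0,2,0],[0,0,0]],[[0,0,0],[0,0,0]],[[0,0,0],[0,0,0]],[[0,0,0],[0,0,0]]]' -1 >/dev/null;python3 st.py
python3 - <<'E'
from h import *
save('wrist','w30.png')
E
python3 -m crank '[[[4,0,0],[0,0,0]],[[4,0,0],[0,0,0]],[[0,0,0],[0,0,0]],[[0,0,0],[0,0,0]],[[0,0,0],[0,0,0]],[[0,0,0],[0,0,0]]]' >/dev/null
python3 - <<'E'
from h import *
save('wrist','w31.png');save('scene','s31.png');save('top','t31.png')
E
```

```text
t 78.7 jig xy mm [  14.2 -239.4] z 151.8 yaw 6.65 tilt [-0.004  0.001] Fjig [-0.4   0.76] Fz 0.54 open 86.4
```

View pics/w30.png

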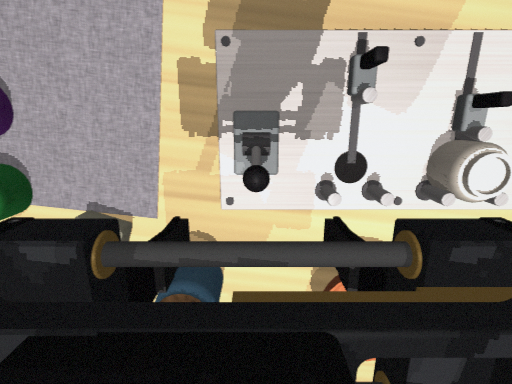

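View pics/w31.png

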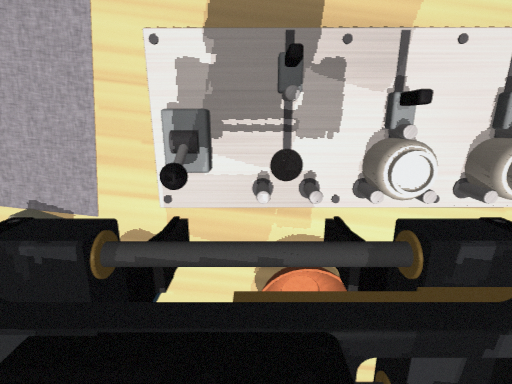

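```bash
python3 - <<'E'
from h import *
from st import inv
A=load('w30');B=load('w31')
for n,w in(('A',A),('B',B)):
    g=cv2.cvtColor(w['pixels'].astype(np.uint8),cv2.COLOR_RGB2GRAY);m=(g<30).astype(np.uint8);m[210:]=0
    k,l,s,c=cv2.connectedComponentsWithStats(m)
    print(n,[(np.round(c[i],1).tolist(),s[i].tolist()) for i in range(1,k) if s[i,4]>80])
X,r=tri([(A,256,178),(B,173.5,176)]);print(X,r,inv(X))
for c,p in((A,(256,178)),(B,(173.5,176))): print(inv(onz(c,*p,.083)))
E
```

```text
A [([369.7, 59.5], [360, 47, 27, 22, 283]), ([487.9, 100.2], [472, 92, 33, 16, 390]), ([255.4, 177.2], [243, 165, 26, 27, 349])]
B [([293.5, 54.9], [285, 44, 18, 23, 340]), ([410.8, 98.0], [400, 90, 30, 15, 270]), ([173.3, 175.5], [160, 163, 27, 27, 494])]
[ 0.59947581 -0.06444544  0.08438681] [array([-0. ,  0.1]), array([-0. , -0.1])] [  -2.6 -239.5]
[  -2.4 -239.5]
[  -2.1 -239.9]
```

```bash
python3 -m crank '[[[4,-3,-3],[0,0,0]],[[4,-3,-3],[0,0,0]],[[4,4,-2],[0,0,0]],[[4,4,0],[0,0,0]],[[0,0,0],[0,0,0]],[[0,0,0],[0,0,0]],[[0,0,0],[0,0,0]]]' >/dev/null;python3 st.py
python3 - <<'E'
from h import *
c=save('wrist','w32.png')['pixels'][:,:,::-1]
cv2.imwrite('pics/w32z.png',cv2.resize(c[40:220,100:420],None,fx=2.5,fy=2.5,interpolation=cv2.INTER_CUBIC))
save('scene','s32.png')
E
```

```text
t 80.2 jig xy mm [ 32.2 -23.5] z 220.8 yaw 6.62 tilt [-0.002  -0.0006] Fjig [-0.02  0.68] Fz -0.14 open 87.1
```

View pics/w32z.png

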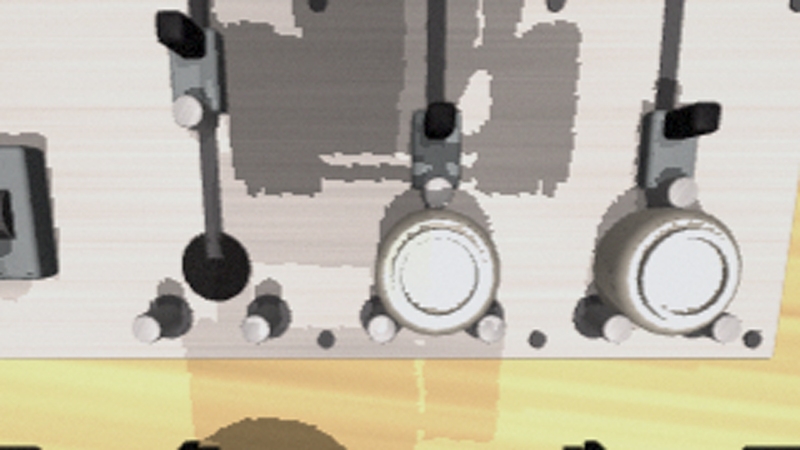

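View pics/s32.png

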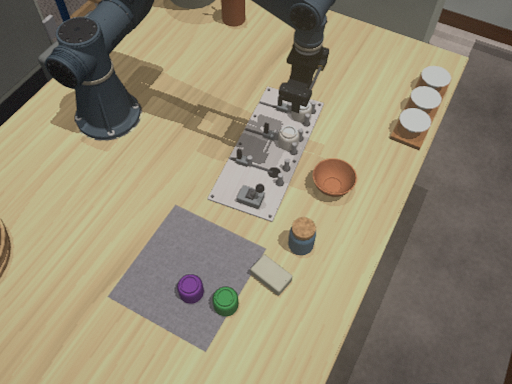

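```bash
python3 - <<'E'
from rig import bot
print(bot.hand_in())
E
```

```text
the job is handed in; nothing more can be done
None
```

The jig is loaded, clamped and locked, and I handed the job in at about 80 s of the 210 s allowed.

I found two white cups on the bench. I drew back jaws 1 and 2, stood the cups foot up in nests 1 and 2, and slid each against its two pins. Then I closed both jaws onto the cups and threw the lock lever last. Nest 3 and its jaw stayed empty and untouched, as did the jar, bowl, plaster block and the green and purple look-alikes.

**Cups:** When each one met its pins, the push-back was straight along the nest with almost no sideways force, so both pins are touching. A second gentle push of about 4–5 N did not move either cup.

**Jaws:** Contact with the cup came after about 59.5 mm of travel on jaw 1 and 60 mm on jaw 2, against 60 mm expected.

**Lever:** The ball measured at x ≈ -2.4 mm (expected about -1.2 mm) and 84 mm high, which puts it at its end stop to within about 1 mm. I judged that from the pictures and from the ball slipping in the grip while I pushed on; I did not do a separate push to confirm.

**What disagreed:**
- **Camera height of the cups:** The wrist camera put the cup tops at 31–42 mm instead of about 55 mm, so I relied on the grip and contact forces instead.
- **First try at closing jaw 1:** The closed fingers passed over the post without touching anything. I then gripped the post to move it.
- **Second push on the cups:** By the same evidence, it probably bore on the foot rings rather than the cup sides.

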